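# Ring up the sprued wax patterns for investing

### The job

The wax patterns on the tray are ready for investing: move the row of four steel casting rings from the peg rack to the tray, lowering each ring over the wax pattern of the one rubber former it fits, so that it stands flat and upright on the flange around the cone. Do not drop the rings. Leave the formers standing where they are on the tray, and do not disturb the spirit burner or the green-capped bottle behind the work.

Things in the scene. Friction and masses are not known exactly. Their poses are not given: they have to be found in the camera images.
- ring_34: the smallest of four plain steel casting rings (open tubes, standing): outer diameter 34 mm, inner 28 mm, 46 mm tall, about 60 g. Origin: centre of its lower rim; z up its axis. Rings stand in one row on a grey rack (top 15 mm above the bench), 78 mm apart in any order, each loosely round a peg 15 mm thick, 16 mm high: lift 20 mm or more before moving sideways.
- ring_43: the second smallest of four plain steel casting rings (open tubes, standing): outer diameter 43 mm, inner 37 mm, 49 mm tall, about 85 g. Origin: centre of its lower rim; z up its axis. Grip any ring across its outside; there is most room for the fingers across the row.
- ring_52: the second largest of four plain steel casting rings (open tubes, standing): outer diameter 52 mm, inner 46 mm, 52 mm tall, about 110 g. Origin: centre of its lower rim; z up its axis.
- ring_61: the largest of four plain steel casting rings (open tubes, standing): outer diameter 61 mm, inner 55 mm, 55 mm tall, about 135 g. Origin: centre of its lower rim; z up its axis.
- former_34: the smallest dark rubber former, for the 34 mm ring: flange 46 mm across, 8 mm thick (the ring stands on it); on it a cone, 24 mm across at the flange, 14 mm at 17 mm height, ending at 24 mm; above it a blue wax pattern (crown 10 mm across), top at 41 mm. Origin: centre of the underside; z up. The formers stand loose in one row on a blue-grey tray (floor 4 mm, rim 10 mm above the bench), 78 mm apart in any order.
- former_43: the second smallest dark rubber former, for the 43 mm ring: flange 55 mm across, 8 mm thick (the ring stands on it); on it a cone, 33 mm across at the flange, 23 mm at 17 mm height, ending at 24 mm; above it a blue wax pattern (crown 10 mm across), top at 41 mm. Origin: centre of the underside; z up.
- former_52: the second largest dark rubber former, for the 52 mm ring: flange 64 mm across, 8 mm thick (the ring stands on it); on it a cone, 42 mm across at the flange, 32 mm at 17 mm height, ending at 24 mm; above it a blue wax pattern (bridge 10 x 27 mm, long along y), top at 41 mm. Origin: centre of the underside; z up.
- former_61: the largest dark rubber former, for the 61 mm ring: flange 73 mm across, 8 mm thick (the ring stands on it); on it a cone, 51 mm across at the flange, 41 mm at 17 mm height, ending at 24 mm; above it a blue wax pattern (bridge 10 x 27 mm, long along y), top at 41 mm. Origin: centre of the underside; z up.
- spirit_burner: bystander: glass spirit burner with a brass collar, 62 mm across, 69 mm tall, standing at the back of the work. Origin: centre of its underside; z up.
- green_cap_bottle: bystander: white plastic fluid bottle with a green cap, 40 mm across, 90 mm tall, standing at the back of the work. Origin: centre of its underside; z up.

How it is judged:
By the outcome, as a careful person would: the job done as asked, in the order asked, and still so for the second after the job is handed in, with the robot touching nothing.
It also fails if it takes over 88 s, if anything falls off the work surface, if the arm or the gripper's body presses on something with over 40 N, if the wrist force passes 120 N, or if a joint passes its speed limit or range.

### The arm

A 6-joint arm with a two-finger parallel gripper is mounted at the origin on a cart in front of the work surface, level with it; the furniture and walls round the work are solid. World frame = base frame: x ahead of the robot, y to its left, z up, the work surface at z = 0. Lengths are in m, angles in rad, forces in N, time in s.
With the tool pointing down it reaches from about 0.25 to 0.775 m from the base axis. Payload 4 kg.
Tool frame: the origin (TCP) lies at the very end of the fingers, on their centre line; the grasp point (between the pads) lies 19 mm behind it; y points along the fingers, x is the direction in which the jaws open and shut, and the axes are right-handed (so a half turn about y gives the same grasp; the last joint's range is limited). The gripper opens to 94 mm and grips with 3 to 60 N. Pads are 16 mm wide; open, the fingers measure 119 mm over their backs; the gripper's body (75 mm by 177 mm) begins 78 mm behind the grasp point.
Start: joints at [1.004, 0.087, 1.371, -0, 1.684, -0.103], TCP at [0.246, 0.492, 0.206] pointing down, gripper open.
Joint ranges: [-3.1, 3.1], [-0.76, 2.03], [0.27, 2.55], [-1.08, 4.22], [0.17, 2.65], [-2.57, 2.57]. Speed limits (rad/s): [2.79, 2.79, 3.14, 3.14, 3.14, 3.14].

### API

Orientations are given as [roll, pitch, yaw] about the fixed x, y, z axes, in that order (R = Rz(yaw) Ry(pitch) Rx(roll)).
In Python, from bench import robot gives the robot as it stands.
- The arm moves only by the shell command python3 -m handwheel 'ROWS' [OPENING]. ROWS is JSON, a list of rows, each an object with "delta_pos": the shift along the tool's x, y, z in mm, a list of three; "yaw": the turn about the tool's y in rad. A call has 1 to 12 rows; each row is the pose to reach, as a shift and turn from the pose commanded when the call began, along the tool's axes at that moment; what a row does not reach only later rows make up. A row lasts 1/10 s, in which the tool goes at most 50 mm and 8.59 degrees, less where a joint would pass 70% of its speed; a pose out of reach is approached as far as the arm can. A call with a gripper value outside its range is refused whole. OPENING is the closure in counts, from 0 (fully open) to 255 (shut), set as the call begins (- or left out, the last holds). The fingers move at their own pace and stop on an object; the grip force is fixed at half the most. Time passes only in rows, so rows that repeat a pose let the fingers close. It gives the time, the measured TCP pose, the force and the opening at its end, in the units of the state.
- robot.get_obs(): the state, without advancing time (a new reading comes with each control period).
- robot.snapshot(name): name is "scene" or "top" or "wrist"; returns a dict with "image" (420x560x3 uint8, red, green, blue), "fx", "fy", "cx", "cy" (pixels), "rvec" (rotation vector, rad) and "tvec" (3), from world to camera coordinates, as OpenCV has them. Camera axes: x right, y down, z forward; pixel columns grow to the right and rows downward; lengths in m; the calibration is good to about 2 mm. A picture is of the moment at which its call begins. There is no depth.
- robot.close_job(): hands the job in, once; it reports no verdict.
The state is a dict: "time": time; "joint_positions": joint angles; "qvel": joint speeds; "joint_torque": joint torques, N m; "tool_pos": TCP position; "ee_rot": TCP orientation; "wrist_force": force on the tool from outside, world axes, zero at the start; "wrist_torque": the same for the moment, N m; "width": finger opening in m.
Only numpy, scipy, OpenCV 4.12 (cv2) and the standard library are available. Lean on these libraries where they do the work, as an engineer would, in place of code of your own. Each camera call takes 0.05 s, during which the arm holds its last target.

## Working session

There is one attempt and no reset: what is moved stays moved. The work goes in short steps, Python scripts to look and compute and a shell command to move; the robot and the scene stay as the last step left them, time stands still between calls to the robot, and variables do not carry over. Pictures are saved under pics/ and viewed, and the job is handed in when it is done.

```bash
mkdir -p pics; ls; python3 - <<'E'
from bench import robot
import cv2
o=robot.get_obs()
for k,v in o.items(): print(k,v)
for n in ("scene","top","wrist"):
    s=robot.snapshot(n); cv2.imwrite(f"pics/{n}0.png",s["image"][:,:,::-1])
    print(n,s["fx"],s["cx"],s["cy"],s["rvec"],s["tvec"])
E
```

```text
pics
time 0.0
joint_positions [ 1.00388616e+00  8.79309043e-02  1.37227564e+00 -2.49975074e-05
  1.68360485e+00 -1.03115520e-01]
qvel [-2.71333142e-04 -2.38891706e-05  8.63165595e-05 -8.88070175e-04
 -1.21788648e-04 -1.43253366e-04]
joint_torque [-6.16566085e-04 -3.40177524e+01 -3.02425110e+01  7.17893173e-02
  3.30612890e-02 -1.60436202e-04]
tool_pos [0.24575429 0.49140971 0.20430652]
ee_rot [-1.57059266  0.00220951  1.10699911]
wrist_force [0.04713228 0.03637649 0.58732869]
wrist_torque [0.0034461  0.01174413 0.03963528]
width 0.09414772768256914
scene 426.60410132254174 275.7178752574018 210.02025333774762 [ 2.09766334 -1.26574971  0.50612229] [-0.06431946  0.47375457  0.54405473]
top 386.74887603040287 287.52243655001615 205.62226370956145 [ 2.12590552 -2.18199242  0.09170463] [0.23103112 0.58289514 0.83962065]
wrist 322.2563424832552 280.5143317773279 210.2685422121213 [-2.49895905 -1.54390176 -0.17778538] [-0.55019185 -0.02419153  0.39112624]
```

View pics/scene0.png

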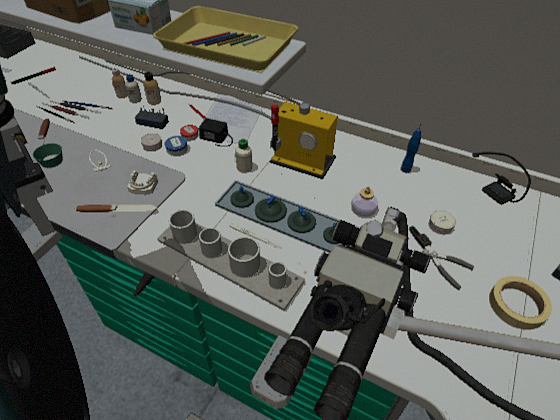

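View pics/top0.png

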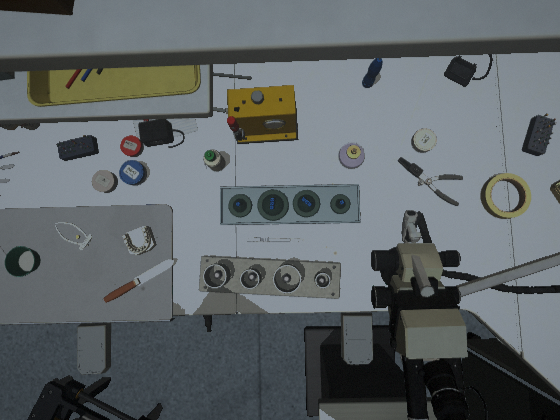

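View pics/wrist0.png

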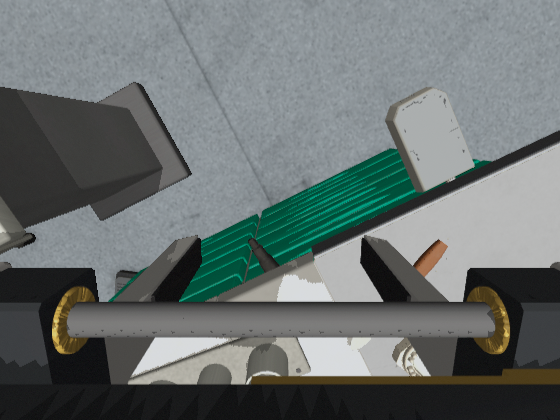

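```bash
cat > h.py <<'E'
import numpy as np, cv2
from scipy.spatial.transform import Rotation as Rn
def cam(s):
    R=cv2.Rodrigues(np.array(s["rvec"],float))[0]; t=np.array(s["tvec"],float)
    return R,t,-R.T@t
def ray(s,u,v):
    R,t,c=cam(s); d=R.T@np.array([(u-s["cx"])/s["fx"],(v-s["cy"])/s["fy"],1.]); return c,d/np.linalg.norm(d)
def plane(s,u,v,z):
    c,d=ray(s,u,v); return c+d*(z-c[2])/d[2]
def tri(*sr):
    A=np.zeros((3,3));b=np.zeros(3);L=[]
    for s,u,v in sr:
        c,d=ray(s,u,v);P=np.eye(3)-np.outer(d,d);A+=P;b+=P@c;L.append((P,c))
    x=np.linalg.solve(A,b); return x,max(np.linalg.norm(P@(x-c)) for P,c in L)
def proj(s,p):
    R,t,c=cam(s);q=R@np.array(p)+t;return s["fx"]*q[0]/q[2]+s["cx"],s["fy"]*q[1]/q[2]+s["cy"]
def up(im,x0,y0,x1,y1,k,f): cv2.imwrite(f,cv2.resize(im[y0:y1,x0:x1,::-1],None,fx=k,fy=k,interpolation=cv2.INTER_CUBIC))
E
python3 - <<'E'
from h import *
from bench import robot
import pickle
S={n:robot.snapshot(n) for n in("scene","top","wrist")}
pickle.dump(S,open("s0.pkl","wb"))
for n in S:
    R,t,c=cam(S[n]);print(n,c.round(3),"fwd",R[2].round(3),"right",R[0].round(3))
o=robot.get_obs();Rt=Rn.from_euler("xyz",o["ee_rot"]).as_matrix();print(Rt.round(3))
R,t,c=cam(S["wrist"]);print("cam in tool",Rt.T@(c-o["tool_pos"]),(R@Rt).round(3))
up(S["top"]["image"],190,170,370,310,4,"pics/t1.png")
up(S["scene"]["image"],150,170,350,310,4,"pics/s1.png")
E
```

```text
scene [ 0.004 -0.068  0.721] fwd [ 0.608  0.316 -0.728] right [ 0.465 -0.885  0.004]
top [0.493 0.196 0.903] fwd [ 0.109  0.022 -0.994] right [-0.025 -0.999 -0.025]
wrist [0.187 0.523 0.386] fwd [ 0.206 -0.104 -0.973] right [ 0.448  0.894 -0.001]
[[ 0.447 -0.    -0.894]
 [ 0.894 -0.001  0.447]
 [-0.001 -1.     0.   ]]
cam in tool [ 0.00111418 -0.18045914  0.06637404] [[ 1.     0.    -0.   ]
 [-0.    -0.231 -0.973]
 [-0.     0.973 -0.231]]
```

View pics/t1.png

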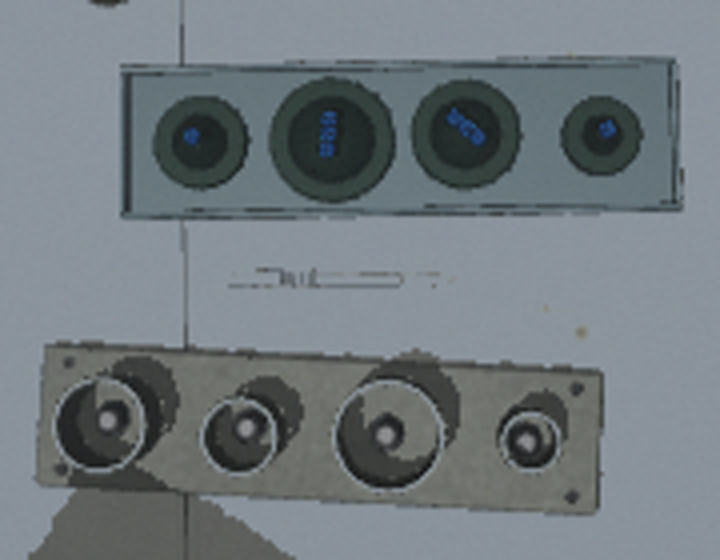

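View pics/s1.png

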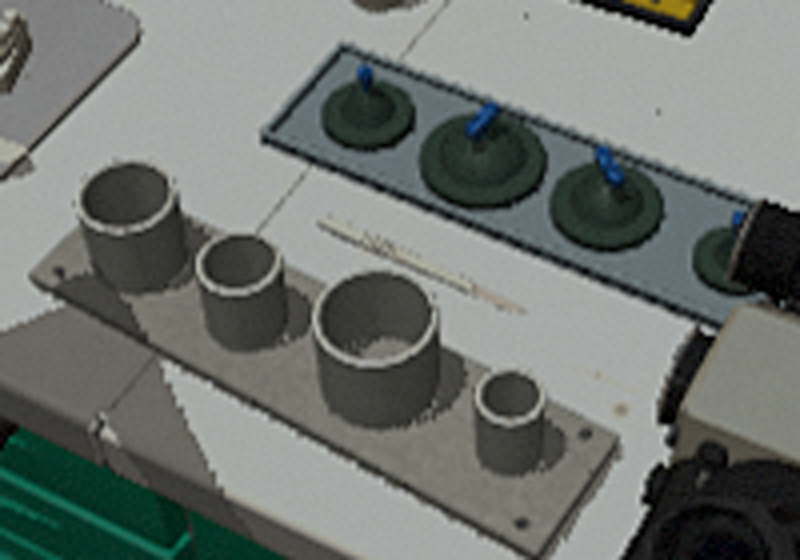

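```bash
cat > det.py <<'E'
from h import *
import pickle,sys
S=pickle.load(open("s0.pkl","rb"))
def blobs(s,box,mask,amin,amax):
    x0,y0,x1,y1=box;m=np.zeros(mask.shape,np.uint8);m[y0:y1,x0:x1]=mask[y0:y1,x0:x1]*255
    cs,h=cv2.findContours(m,cv2.RETR_EXTERNAL,cv2.CHAIN_APPROX_NONE)
    out=[]
    for c in cs:
        if len(c)>=12:
            e=cv2.fitEllipse(c); a=cv2.contourArea(c)
            if amin<a<amax: out.append((e,a))
    return sorted(out,key=lambda q:q[0][0][0])
T=S["top"];im=T["image"].astype(int)
g=im.sum(2)/3
print("rim levels",[im[275+0, x].tolist() for x in range(200,230,2)])
print("former levels",[im[205, x].tolist() for x in range(220,262,3)])
s=S["scene"]["image"];print("scene rim",[s[r,183].tolist() for r in range(205,245,2)])
E
python3 det.py
```

```text
rim levels [[98, 102, 98], [104, 107, 103], [47, 50, 50], [37, 40, 39], [36, 40, 39], [60, 63, 61], [59, 62, 60], [60, 60, 64], [134, 134, 137], [120, 121, 124], [39, 41, 41], [67, 68, 68], [112, 115, 110], [78, 82, 80], [39, 39, 41]]
former levels [[98, 112, 118], [103, 117, 123], [102, 117, 123], [53, 67, 63], [57, 69, 65], [36, 44, 44], [33, 61, 107], [34, 38, 39], [33, 39, 38], [54, 67, 64], [53, 67, 63], [102, 119, 125], [104, 120, 126], [52, 68, 64]]
scene rim [[168, 172, 169], [167, 170, 168], [170, 173, 168], [46, 45, 41], [58, 57, 53], [59, 59, 53], [63, 61, 58], [55, 58, 53], [55, 57, 49], [60, 56, 55], [45, 43, 39], [142, 143, 136], [55, 56, 53], [55, 57, 52], [59, 59, 56], [62, 62, 56], [60, 59, 54], [61, 63, 57], [62, 62, 54], [76, 75, 70]]
```

```bash
cat >> det.py <<'E'
def rim(s,u,v,r,th,ry=None):
    g=s["image"].astype(int).sum(2)/3;ry=ry or r
    for k in range(3):
        yy,xx=np.mgrid[:420,:560];d=np.hypot((xx-u)/r,(yy-v)/ry)
        m=(g>th)&(d>0.78)&(d<1.15);p=np.argwhere(m)[:,::-1].astype(np.float32)
        e=cv2.fitEllipse(p);u,v=e[0]
    return e,len(p)
names=["52","43","61","34"]
tg=[(190+98/4,170+424/4,11.3),(190+240/4,170+436/4,9.3),(190+388/4,170+435/4,13.4),(190+530/4,170+440/4,7.4)]
sg=[(150+129/4,170+198/4,12.2,8.6),(150+240/4,170+264/4,10.5,7),(150+376/4,170+318/4,15,10.8),(150+510/4,170+398/4,8.3,6)]
if __name__=="__main__":
  for n,a,b in zip(names,tg,sg):
    e,k=rim(T,a[0],a[1],a[2],112);f,j=rim(S["scene"],b[0],b[1],b[2],100,b[3])
    x,r=tri((T,*e[0]),(S["scene"],*f[0]))
    print(n,np.round(e[0],2),np.round(e[1],1),k,np.round(f[0],2),np.round(f[1],1),j,"tri",x.round(4),"res",round(r,4),"plane",plane(T,*e[0],0.015+{"52":.052,"43":.049,"61":.055,"34":.046}[n]).round(4))
  m=(im[:,:,0]<80)&(im.sum(2)<245)
  for e,a in blobs(T,(222,186,358,222),m,150,1500):
    p=plane(T,*e[0],.012);print("former",np.round(e[0],2),np.round(e[1],1),a,p.round(4),"dia",np.round(np.mean(e[1])/T["fx"]*np.linalg.norm(p-cam(T)[2]),4))
  # wax
  b=(im[:,:,2]-im[:,:,0]>35)
  for e,a in blobs(T,(222,186,358,222),b,2,1500): print("wax top",np.round(e[0],2),a,plane(T,*e[0],.045).round(4))
  si=S["scene"]["image"].astype(int)
  m=((si[:,:,2]-si[:,:,0]>50)*255).astype(np.uint8);m[:185]=0;m[250:]=0
  n,l,st,c=cv2.connectedComponentsWithStats(m)
  for i in range(1,n):
    if st[i,4]>5: print("scene wax",c[i].round(1),st[i])
E
python3 det.py
```

```text
rim levels [[98, 102, 98], [104, 107, 103], [47, 50, 50], [37, 40, 39], [36, 40, 39], [60, 63, 61], [59, 62, 60], [60, 60, 64], [134, 134, 137], [120, 121, 124], [39, 41, 41], [67, 68, 68], [112, 115, 110], [78, 82, 80], [39, 39, 41]]
former levels [[98, 112, 118], [103, 117, 123], [102, 117, 123], [53, 67, 63], [57, 69, 65], [36, 44, 44], [33, 61, 107], [34, 38, 39], [33, 39, 38], [54, 67, 64], [53, 67, 63], [102, 119, 125], [104, 120, 126], [52, 68, 64]]
scene rim [[168, 172, 169], [167, 170, 168], [170, 173, 168], [46, 45, 41], [58, 57, 53], [59, 59, 53], [63, 61, 58], [55, 58, 53], [55, 57, 49], [60, 56, 55], [45, 43, 39], [142, 143, 136], [55, 56, 53], [55, 57, 52], [59, 59, 56], [62, 62, 56], [60, 59, 54], [61, 63, 57], [62, 62, 54], [76, 75, 70]]
52 [213.97 275.92] [22.2 23.1] 78 [180.77 218.15] [17.7 25.1] 139 tri [0.4374 0.3772 0.0683] res 0.0011 plane [0.4379 0.3765 0.067 ]
43 [249.16 279.07] [18.4 18.8] 66 [209.45 235.03] [14.7 21.1] 95 tri [0.4291 0.3018 0.0652] res 0.0007 plane [0.4293 0.3013 0.064 ]
61 [286.17 279.8 ] [26.9 28. ] 186 [243.27 248.  ] [22.7 31.4] 204 tri [0.4266 0.2219 0.0737] res 0.0002 plane [0.4265 0.2218 0.07  ]
34 [322.3  280.52] [14.3 14.7] 51 [277.13 268.47] [12.8 16.9] 72 tri [0.4222 0.1454 0.0622] res 0.0008 plane [0.4225 0.1447 0.061 ]
former [239.83 205.07] [22.6 23.5] 415.0 [0.5955 0.3272 0.012 ] dia 0.054
former [272.66 204.59] [30.6 31.1] 744.5 [0.5945 0.2507 0.012 ] dia 0.0717
former [306.09 203.03] [26.6 27. ] 563.5 [0.5961 0.1731 0.012 ] dia 0.0622
former [339.88 203.55] [19.1 19.6] 293.0 [0.5927 0.0951 0.012 ] dia 0.0452
wax top [271.49 203.08] 26.0 [0.5943 0.2513 0.045 ]
wax top [306.01 201.38] 25.0 [0.596 0.174 0.045]
scene wax [240.5 187.6] [239 186   4   4  11]
scene wax [270.1 199.1] [267 196   8   8  30]
scene wax [301.9 210.6] [299 206   7  10  33]
scene wax [334. 224.] [333 223   3   3   7]
scene wax [ 66.4 245.5] [ 59 241  17   9  38]
```

```bash
python3 - <<'E'
from h import *
import pickle
S=pickle.load(open("s0.pkl","rb"));T,C=S["top"],S["scene"]
for a,b in [((378,260),(350,228)),((378,298),(325,270)),((452,258),(415,262)),((452,298),(405,300)),((410,215),(392,215)),((212,155),(244,146)),((351,152),(367,191)),((202,256),(158,238))]:
    x,r=tri((T,*a),(C,*b));print(a,x.round(3),round(r,4))
print(plane(T,350,155,.03),plane(T,212,158,.05))
for p in [(199,290),(340,298),(338,262),(202,256)]: print("rack",plane(T,*p,.015).round(3))
for p in [(221,187),(359,185),(360,222),(221,224)]: print("tray",plane(T,*p,.01).round(3))
up(C["image"],200,150,420,420,2.5,"pics/s2.png")
E
```

```text
(378, 260) [0.47  0.043 0.184] 0.0066
(378, 298) [0.396 0.047 0.156] 0.0003
(452, 258) [ 0.466 -0.082  0.177] 0.0059
(452, 298) [ 0.394 -0.084  0.169] 0.0019
(410, 215) [ 0.549 -0.016  0.171] 0.0017
(212, 155) [0.701 0.381 0.071] 0.0019
(351, 152) [0.703 0.069 0.058] 0.002
(202, 256) [ 0.463  0.457 -0.069] 0.0263
[0.70214884 0.06957519 0.03      ] [0.70002624 0.38356933 0.05      ]
rack [0.404 0.422 0.015]
rack [0.379 0.104 0.015]
rack [0.459 0.105 0.015]
rack [0.48  0.415 0.015]
tray [0.64  0.371 0.01 ]
tray [0.635 0.049 0.01 ]
tray [0.549 0.05  0.01 ]
tray [0.553 0.372 0.01 ]
```

View pics/s2.png

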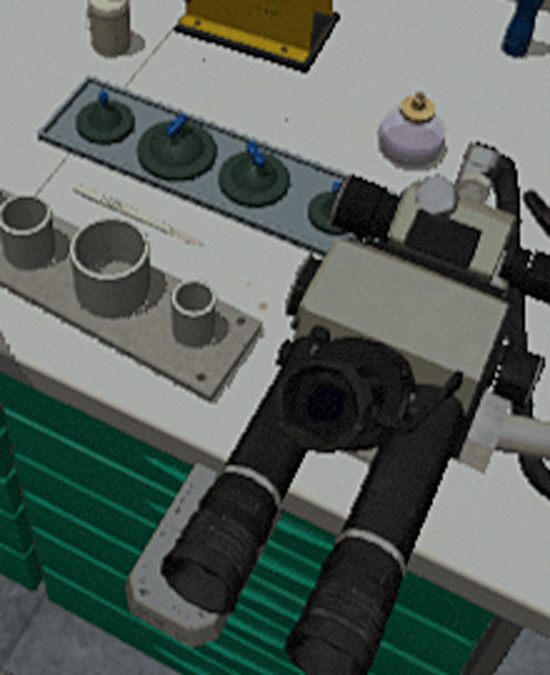

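```bash
python3 - <<'E'
from h import *
import pickle
S=pickle.load(open("s0.pkl","rb"));T,C=S["top"],S["scene"]
for a,b in [((398,310),(332,247)),((466,310),(403,271)),((398,270),(332,247)),((440,268),(403,271)),((398,356),(320,272)),((466,356),(395,292)),((427,285),(374,226)),((405,245),(374,226)),((427,290),(374,226))]:
    x,r=tri((T,*a),(C,*b));print(a,b,x.round(3),round(r,4))
up(T["image"],340,190,500,420,2.6,"pics/t2.png")
E
```

```text
(398, 310) (332, 247) [0.384 0.034 0.236] 0.0037
(466, 310) (403, 271) [ 0.383 -0.071  0.248] 0.0062
(398, 270) (332, 247) [0.439 0.032 0.18 ] 0.0211
(440, 268) (403, 271) [ 0.448 -0.067  0.163] 0.0025
(398, 356) (320, 272) [0.319 0.035 0.255] 0.0047
(466, 356) (395, 292) [ 0.321 -0.063  0.275] 0.0029
(427, 285) (374, 226) [ 0.427 -0.009  0.262] 0.0028
(405, 245) (374, 226) [0.493 0.001 0.189] 0.0016
(427, 290) (374, 226) [ 0.421 -0.008  0.268] 0.001
```

View pics/t2.png

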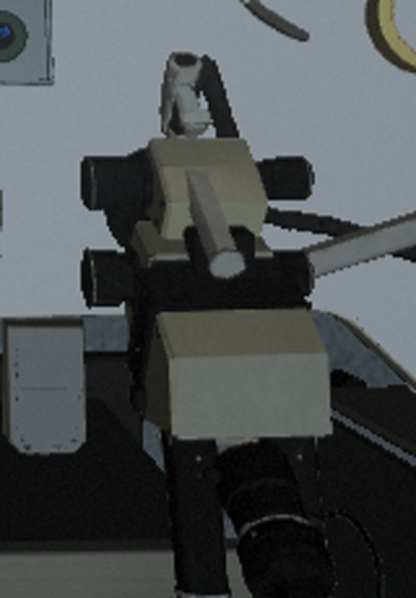

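```bash
python3 -m handwheel '[{"delta_pos":[-10,-25,-20],"yaw":0.1},{"delta_pos":[-25,-45,-55],"yaw":0.22},{"delta_pos":[-45,-45,-95],"yaw":0.35},{"delta_pos":[-65,-45,-140],"yaw":0.49},{"delta_pos":[-85,-45,-185],"yaw":0.63},{"delta_pos":[-105,-45,-230],"yaw":0.77},{"delta_pos":[-125,-45,-275],"yaw":0.9},{"delta_pos":[-145,-45,-315],"yaw":1.02},{"delta_pos":[-155,-45,-339],"yaw":1.107},{"delta_pos":[-155,-45,-339],"yaw":1.107},{"delta_pos":[-155,-45,-339],"yaw":1.107},{"delta_pos":[-155,-45,-339],"yaw":1.107}]' 0
python3 - <<'E'
from h import *
from bench import robot
import pickle
o=robot.get_obs();print(o["time"],o["joint_positions"],o["tool_pos"],o["ee_rot"],o["wrist_force"])
w=robot.snapshot("wrist");pickle.dump(w,open("w1.pkl","wb"));cv2.imwrite("pics/w1.png",w["image"][:,:,::-1]);print(cam(w)[2])
E
```

```text
time: 1.5
tool_pos: [0.4793, 0.2026, 0.2506]
ee_rot: [-1.57, 0.0, 0.002]
wrist_force: [-0.3, 0.1, -0.2]
width: 0.0944
1.5 [2.90438365e-01 1.63724707e-02 1.35623230e+00 6.45394617e-04
 1.76899168e+00 2.88407220e-01] [0.47926003 0.20255183 0.25058509] [-1.57019077e+00  1.83583946e-04  2.15827794e-03] [-0.28770247  0.07279301 -0.17003152]
[0.47992935 0.27001729 0.4312331 ]
```

View pics/w1.png

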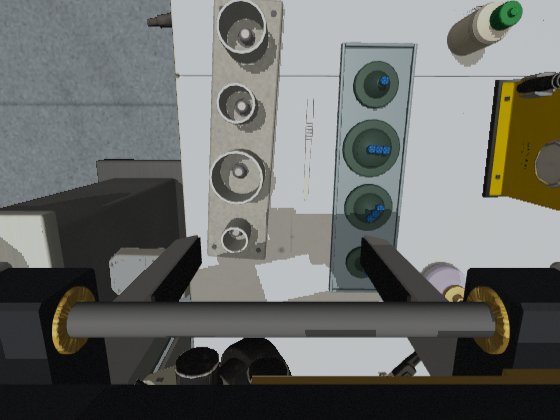

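```bash
cat > d2.py <<'E'
from det import *
def former(s,u,v,r):
    """flange outline: dark-green region round the guess, hull ellipse"""
    im=s["image"].astype(int); yy,xx=np.mgrid[:420,:560]
    m=((im[:,:,2]<0.6*s["lvl"])&(np.hypot(xx-u,yy-v)<r*1.25)).astype(np.uint8)*255
    m=cv2.morphologyEx(m,cv2.MORPH_OPEN,np.ones((3,3)))
    cs,_=cv2.findContours(m,cv2.RETR_EXTERNAL,cv2.CHAIN_APPROX_NONE);c=max(cs,key=cv2.contourArea)
    return cv2.fitEllipse(cv2.convexHull(c))
E
python3 - <<'E' 2>&1 | grep -v level
from d2 import *
W=pickle.load(open("w1.pkl","rb"));C=S["scene"]
H={"52":.052,"43":.049,"61":.055,"34":.046}
g=W["image"].astype(int)
print("bright",g[28,212:240:2].sum(1)//3,g[175,205:225].sum(1)//3)
print("forg",g[148,330:420:5].tolist())
for n,a,b,w in zip(names,tg,sg,[(242,28,24),(237,104,19.5),(238,176,26.5),(235,239,13.5)]):
    e,k=rim(T,*a[:3],112);f,j=rim(C,b[0],b[1],b[2],100,b[3])
    try:
      h,q=rim(W,*w,135)
      x,r=tri((T,*e[0]),(C,*f[0]),(W,*h[0]));zz=.015+H[n]
      p=plane(W,*h[0],zz)
      print(n,np.round(h[0],1),np.round(h[1],1),q,"tri3",x.round(4),round(r,4),"Wplane",p.round(4),"Tplane",plane(T,*e[0],zz).round(4),"OD",np.round(np.mean(h[1])/W["fx"]*abs(p[2]-cam(W)[2][2]),4))
    except Exception as ex: print(n,ex)
E
```

```text
scene rim [[168, 172, 169], [167, 170, 168], [170, 173, 168], [46, 45, 41], [58, 57, 53], [59, 59, 53], [63, 61, 58], [55, 58, 53], [55, 57, 49], [60, 56, 55], [45, 43, 39], [142, 143, 136], [55, 56, 53], [55, 57, 52], [59, 59, 56], [62, 62, 56], [60, 59, 54], [61, 63, 57], [62, 62, 54], [76, 75, 70]]
bright [191 145 167 178  57  55  56  56  57  89  99  96  99  99] [192 192 192 192 176 192 170  61  57  56  57  56  57  57  57  56  99 100
  99 100]
forg [[189, 192, 195], [153, 155, 157], [150, 161, 163], [81, 98, 87], [80, 97, 87], [48, 63, 55], [55, 72, 63], [63, 81, 70], [32, 88, 142], [26, 73, 121], [29, 82, 135], [36, 96, 155], [45, 60, 56], [71, 89, 78], [140, 152, 155], [151, 163, 164], [189, 192, 196], [190, 193, 195]]
52 [240.1  24.4] [49.4 51.2] 687 tri3 [0.4378 0.3778 0.0677] 0.0015 Wplane [0.4381 0.3789 0.067 ] Tplane [0.4379 0.3765 0.067 ] OD 0.0569
43 [234.3 101.7] [38.8 40.4] 599 tri3 [0.4294 0.3027 0.0643] 0.0014 Wplane [0.4294 0.3039 0.064 ] Tplane [0.4293 0.3013 0.064 ] OD 0.0451
61 [232.7 177.4] [51.8 55.4] 1039 tri3 [0.4266 0.2222 0.0733] 0.0006 Wplane [0.4259 0.2223 0.07  ] Tplane [0.4265 0.2218 0.07  ] OD 0.0601
34 [232.8 240. ] [24.4 27.3] 230 tri3 [0.4223 0.1455 0.0619] 0.0008 Wplane [0.4222 0.1453 0.061 ] Tplane [0.4225 0.1447 0.061 ] OD 0.0297
```

```bash
python3 - <<'E' 
from h import *
import pickle
W=pickle.load(open("w1.pkl","rb"))
up(W["image"],190,0,290,265,3,"pics/w1a.png");up(W["image"],325,40,425,290,3,"pics/w1b.png")
a=cv2.imread("pics/w1a.png");b=cv2.imread("pics/w1b.png");k=max(len(a),len(b))
c=np.hstack([cv2.copyMakeBorder(i,0,k-len(i),0,0,0) for i in(a,b)]);cv2.imwrite("pics/w1c.png",cv2.resize(c,None,fx=.75,fy=.75))
E
```

```text
(no output)
```

View pics/w1c.png

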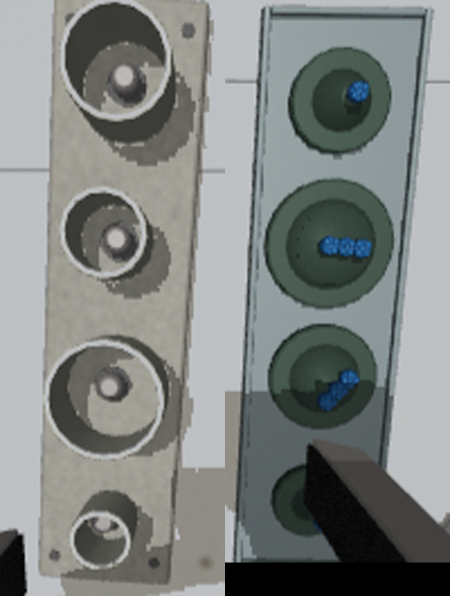

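```bash
python3 -m handwheel '[{"delta_pos":[15,0,-25]},{"delta_pos":[30,0,-50]},{"delta_pos":[35,0,-60]},{"delta_pos":[35,0,-60]},{"delta_pos":[35,0,-60]}]'
python3 - <<'E'
from h import *
from bench import robot
import pickle
w=robot.snapshot("wrist");pickle.dump(w,open("w2.pkl","wb"));cv2.imwrite("pics/w2.png",w["image"][:,:,::-1]);print(cam(w)[2])
E
```

```text
[0.47978276 0.2702135  0.4313075 ]invalid input at $[0]: expected keys delta_pos, yaw
```

View pics/w2.png

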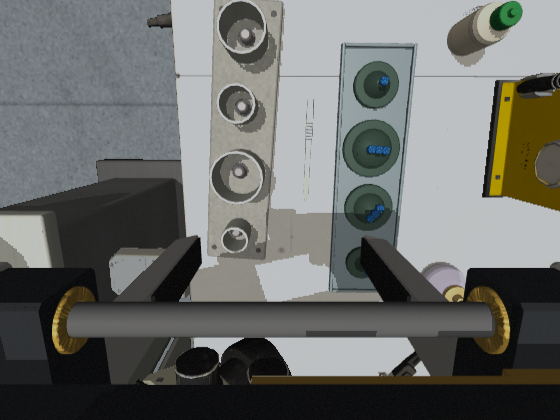

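Yaw is required in each row.

```bash
python3 -m handwheel '[{"delta_pos":[15,0,-25],"yaw":0},{"delta_pos":[30,0,-50],"yaw":0},{"delta_pos":[35,0,-60],"yaw":0},{"delta_pos":[35,0,-60],"yaw":0},{"delta_pos":[35,0,-60],"yaw":0}]'
python3 - <<'E'
from h import *
from bench import robot
import pickle
w=robot.snapshot("wrist");pickle.dump(w,open("w2.pkl","wb"));cv2.imwrite("pics/w2b.png",w["image"][:,:,::-1]);print(cam(w)[2])
E
```

```text
time: 2.1
tool_pos: [0.5144, 0.1426, 0.2505]
ee_rot: [-1.57, 0.0, 0.001]
wrist_force: [0.0, -0.2, -0.4]
width: 0.0942
[0.51515939 0.21001103 0.43124297]
```

View pics/w2b.png

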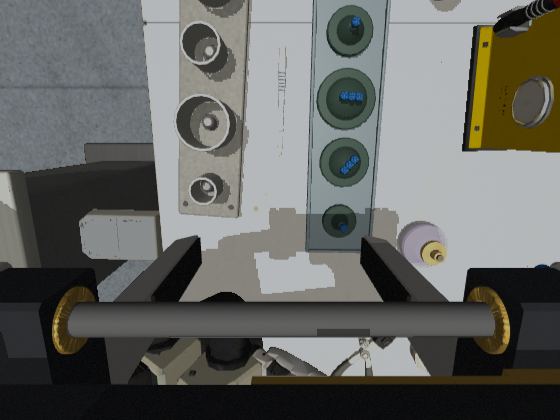

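```bash
cat > d3.py <<'E'
from det import *
W1=pickle.load(open("w1.pkl","rb"));W2=pickle.load(open("w2.pkl","rb"));C=S["scene"]
H={"52":.052,"43":.049,"61":.055,"34":.046}
def rim2(s,u,v,r,lo,hi):
    g=s["image"].astype(int).sum(2)/3;yy,xx=np.mgrid[:420,:560]
    for k in range(6):
        d=np.hypot(xx-u,yy-v)
        p=np.argwhere((g>lo)&(g<hi)&(abs(d-r)<(3 if k<3 else 2.2)))[:,::-1].astype(np.float32)
        e=cv2.fitEllipseDirect(p);u,v=e[0];r=np.mean(e[1])/2
    return e,len(p)
def flange(s,u,v,r):
    im=s["image"].astype(float);yy,xx=np.mgrid[:420,:560]
    m=((im[:,:,1]>1.05*im[:,:,2])&(im[:,:,1]<125)&(np.hypot(xx-u,yy-v)<r*1.3)).astype(np.uint8)*255
    m=cv2.morphologyEx(m,cv2.MORPH_OPEN,np.ones((3,3)))
    cs,_=cv2.findContours(m,cv2.RETR_EXTERNAL,cv2.CHAIN_APPROX_NONE)
    return cv2.fitEllipse(cv2.convexHull(max(cs,key=cv2.contourArea)))
E
cat > m1.py <<'E'
from d3 import *
for n,a,b,w1,w2 in zip(names,tg,sg,[(242,28,23.5),(237,104,18.5),(238,176.5,25.5),(235,239,12.5)],[None,(203,44,19),(204.5,123,26),(203,190,13)]):
    zz=.015+H[n];L=[]
    for nm,s,w in(("W1",W1,w1),("W2",W2,w2)):
        if w is None: continue
        e,k=rim2(s,*w,158,186);p=plane(s,*e[0],zz);L.append((s,*e[0]))
        print(n,nm,np.round(e[0],1),np.round(e[1],1),k,p.round(4),"dia",np.round(np.mean(e[1])/s["fx"]*abs(zz-cam(s)[2][2]),4))
    e,_=rim(T,*a[:3],112);f,j=rim(C,b[0],b[1],b[2],100,b[3])
    print("   top",plane(T,*e[0],zz).round(4),"all",[q.round(4) if hasattr(q,"round") else q for q in tri((T,*e[0]),(C,*f[0]),*L)], "wrist+scene",tri((C,*f[0]),*L)[0].round(4))
for n,t,w1,w2 in zip(["43","61","52","34"],[(239.8,205),(272.7,204.6),(306.1,203),(339.9,203.5)],[(376,84,22),(371,148,28),(367,207,24),None],[(350,30,23),(346,98,29),(344,161,24),(340,220,17)]):
    L=[];r=int(n)/2
    for nm,s,w in(("T",T,(*t,(r+6)*.43)),("W1",W1,w1),("W2",W2,w2)):
        if w is None: continue
        e=flange(s,*w);p=plane(s,*e[0],.010);L.append((s,*e[0]))
        print("F",n,nm,np.round(e[0],1),np.round(e[1],1),p.round(4),"dia",np.round(np.mean(e[1])/s["fx"]*abs(.01-cam(s)[2][2]),4))
    print("   tri",tri(*L)[0].round(4))
E
python3 m1.py | grep -v level|grep -v "scene rim"
```

```text
52 W1 [240.   25.2] [50.4 51.6] 224 [0.438  0.3781 0.067 ] dia 0.0577
   top [0.4379 0.3765 0.067 ] all [array([0.4377, 0.3775, 0.0678]), np.float64(0.0012)] wrist+scene [0.4378 0.3785 0.0672]
43 W1 [235.  102.3] [36.8 38.4] 158 [0.4302 0.3033 0.064 ] dia 0.0428
43 W2 [198.9  42.2] [39.3 41.4] 271 [0.4297 0.3031 0.064 ] dia 0.0459
   top [0.4293 0.3013 0.064 ] all [array([0.4297, 0.3027, 0.0641]), np.float64(0.0014)] wrist+scene [0.4298 0.3033 0.0636]
61 W1 [234.7 177.7] [51.3 52.8] 223 [0.4281 0.222  0.07  ] dia 0.0583
61 W2 [200.2 122.1] [54.4 56. ] 437 [0.4279 0.2225 0.07  ] dia 0.0619
   top [0.4265 0.2218 0.07  ] all [array([0.4277, 0.2223, 0.0719]), np.float64(0.0013)] wrist+scene [0.4282 0.2225 0.0716]
34 W1 [233.8 240.2] [23.1 26. ] 77 [0.4234 0.1451 0.061 ] dia 0.0282
34 W2 [202.  190.9] [25.3 26.6] 146 [0.4234 0.1455 0.061 ] dia 0.0298
   top [0.4225 0.1447 0.061 ] all [array([0.423 , 0.1455, 0.0612]), np.float64(0.0011)] wrist+scene [0.4232 0.1457 0.0611]Traceback (most recent call last):
  File "m1.py", line 14, in <module>
    e=flange(s,*w);p=plane(s,*e[0],.010);L.append((s,*e[0]))
  File "d3.py", line 16, in flange
    return cv2.fitEllipse(cv2.convexHull(max(cs,key=cv2.contourArea)))
           ~~~~~~~~~~~~~~^^^^^^^^^^^^^^^^^^^^^^^^^^^^^^^^^^^^^^^^^^^^^
cv2.error: OpenCV(4.12.0) /io/opencv/modules/imgproc/src/shapedescr.cpp:361: error: (-201:Incorrect size of input array) There should be at least 5 points to fit the ellipse in function 'fitEllipseNoDirect'
```

```bash
sed -i 's/(("T",T,(\*t,(r+6)\*.43)),("W1"/(("W1"/' m1.py; python3 m1.py | grep -A1 "^F"
```

```text
F 43 W1 [375.6  84.1] [43.6 47.7] [0.5964 0.3298 0.01  ] dia 0.0597
F 43 W2 [349.4  30.3] [45.7 51. ] [0.5964 0.3298 0.01  ] dia 0.0632
   tri [0.5964 0.3298 0.01  ]
F 61 W1 [370.8 147.6] [55.1 58.6] [0.5955 0.2532 0.01  ] dia 0.0743
F 61 W2 [345.8  98.2] [57.7 61.7] [0.5957 0.2533 0.01  ] dia 0.0781
   tri [0.5956 0.2532 0.0101]
F 52 W1 [367.9 206.7] [45.5 48. ] [0.5968 0.1753 0.01  ] dia 0.0611
F 52 W2 [343.9 161.7] [47.7 49.7] [0.597  0.1752 0.01  ] dia 0.0637
   tri [0.5972 0.175  0.0085]
F 34 W2 [338.7 220.5] [32.4 33.5] [0.5935 0.0962 0.01  ] dia 0.0431
   tri [0.5082 0.2201 0.4688]
```

```bash
python3 -m handwheel '[{"delta_pos":[-25,25,20],"yaw":0},{"delta_pos":[-60,60,50],"yaw":0},{"delta_pos":[-86,95,80],"yaw":0},{"delta_pos":[-86,120,80],"yaw":0},{"delta_pos":[-86,140,80],"yaw":0},{"delta_pos":[-86,160,80],"yaw":0},{"delta_pos":[-86,180,80],"yaw":0},{"delta_pos":[-86,200,80],"yaw":0},{"delta_pos":[-86,215,80],"yaw":0},{"delta_pos":[-86,215,80],"yaw":0},{"delta_pos":[-86,215,80],"yaw":0}]' 0
python3 - <<'E'
from h import *
from bench import robot
import pickle
w=robot.snapshot("wrist");cv2.imwrite("pics/w3.png",w["image"][:,:,::-1]);pickle.dump(w,open("w3.pkl","wb"))
E
```

```text
time: 3.25
tool_pos: [0.4285, 0.2223, 0.0359]
ee_rot: [-1.57, -0.0, 0.001]
wrist_force: [-0.6, -0.0, -1.1]
width: 0.0938
```

View pics/w3.png

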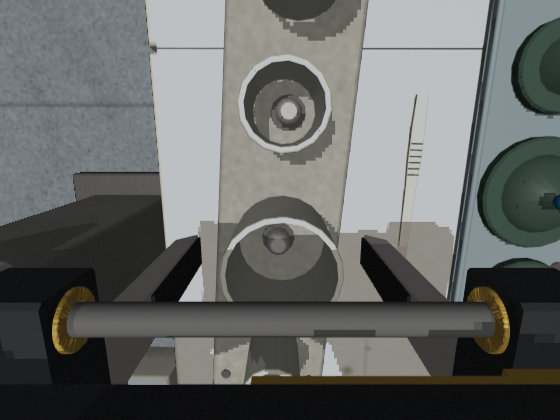

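```bash
python3 -m handwheel '[{"delta_pos":[0,0,0],"yaw":0},{"delta_pos":[0,0,0],"yaw":0},{"delta_pos":[0,0,0],"yaw":0},{"delta_pos":[0,0,0],"yaw":0},{"delta_pos":[0,0,0],"yaw":0},{"delta_pos":[0,0,0],"yaw":0}]' 255
```

```text
time: 3.9
tool_pos: [0.4291, 0.2217, 0.0358]
ee_rot: [-1.571, -0.0, -0.0]
wrist_force: [-0.4, 0.2, 1.8]
width: 0.0627
```

```bash
python3 -m handwheel '[{"delta_pos":[0,0,0],"yaw":0},{"delta_pos":[0,0,0],"yaw":0},{"delta_pos":[0,0,0],"yaw":0}]' 255; python3 -m handwheel '[{"delta_pos":[0,-10,0],"yaw":0},{"delta_pos":[0,-30,0],"yaw":0},{"delta_pos":[0,-55,0],"yaw":0},{"delta_pos":[0,-65,0],"yaw":0},{"delta_pos":[0,-65,0],"yaw":0}]'
```

```text
time: 4.2
tool_pos: [0.4291, 0.2217, 0.0358]
ee_rot: [-1.571, -0.0, 0.0]
wrist_force: [-0.5, -0.5, 3.5]
width: 0.0628
time: 4.7
tool_pos: [0.43, 0.2221, 0.1022]
ee_rot: [-1.569, -0.004, 0.0]
wrist_force: [-0.1, -0.5, -2.2]
width: 0.0629
```

```bash
python3 -m handwheel '[{"delta_pos":[20,0,4],"yaw":0},{"delta_pos":[55,0,10],"yaw":0},{"delta_pos":[95,0,18],"yaw":0},{"delta_pos":[130,0,24],"yaw":0},{"delta_pos":[155,0,29],"yaw":0},{"delta_pos":[166,0,31],"yaw":0},{"delta_pos":[166,0,31],"yaw":0},{"delta_pos":[166,0,31],"yaw":0},{"delta_pos":[166,0,31],"yaw":0}]'
cat > snap.py <<'E'
import sys,pickle
from h import *
from bench import robot
o=robot.get_obs();print(o["time"],o["tool_pos"].round(4),np.round(o["ee_rot"],4),o["width"])
t=sys.argv[1]
D={n:robot.snapshot(n) for n in("scene","top","wrist")};pickle.dump(D,open(f"{t}.pkl","wb"))
if len(sys.argv)>2:
    x,y,r=map(int,sys.argv[2:5]);up(D["scene"]["image"],x-r,y-r,x+r,y+r,400/2/r,"pics/a.png")
    cv2.imwrite("pics/b.png",D["wrist"]["image"][:400,150:550,::-1])
    cv2.imwrite(f"pics/{t}.png",np.hstack([cv2.imread("pics/a.png")[:400,:400],cv2.imread("pics/b.png")]))
E
python3 snap.py h61 270 205 50
```

```text
time: 5.6
tool_pos: [0.5937, 0.2525, 0.0997]
ee_rot: [-1.571, 0.002, 0.0]
wrist_force: [0.4, -0.3, -2.2]
width: 0.0632
5.6 [0.5937 0.2525 0.0997] [-1.5713e+00  1.8000e-03  3.0000e-04] 0.06323509947488262
```

View pics/h61.png

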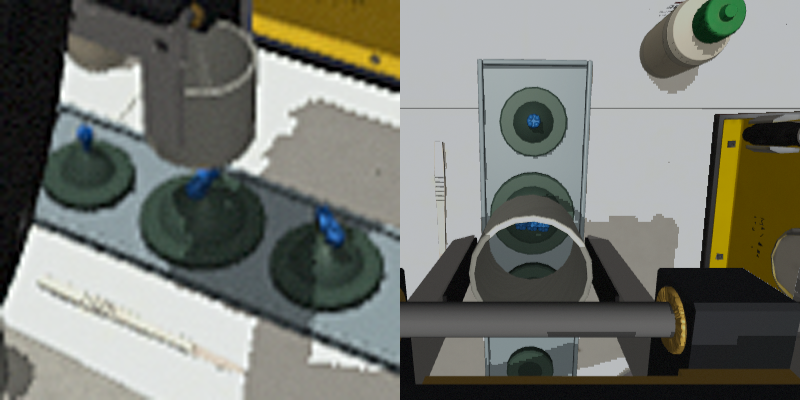

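```bash
python3 - <<'E'
from h import *
import pickle
D=pickle.load(open("h61.pkl","rb"));s=D["scene"]
up(s["image"],240,165,310,245,9,"pics/h61z.png")
for nm,p in [("ringbot",(.5937,.2525,.079)),("flangeW",(.5956,.2532,.012)),("flangeT",(.5945,.2507,.012)),("bottom ring top",(.5937,.2525,.134))]:
    u,v=proj(s,p);print(nm,round(u,1),round(v,1),"zoom",round((u-240)*9+4),round((v-165)*9+4))
E
```

```text
ringbot 270.4 187.6 zoom 278 208
flangeW 270.7 208.2 zoom 280 393
flangeT 271.4 208.9 zoom 287 399
bottom ring top 270.2 168.5 zoom 276 36
```

View pics/h61z.png

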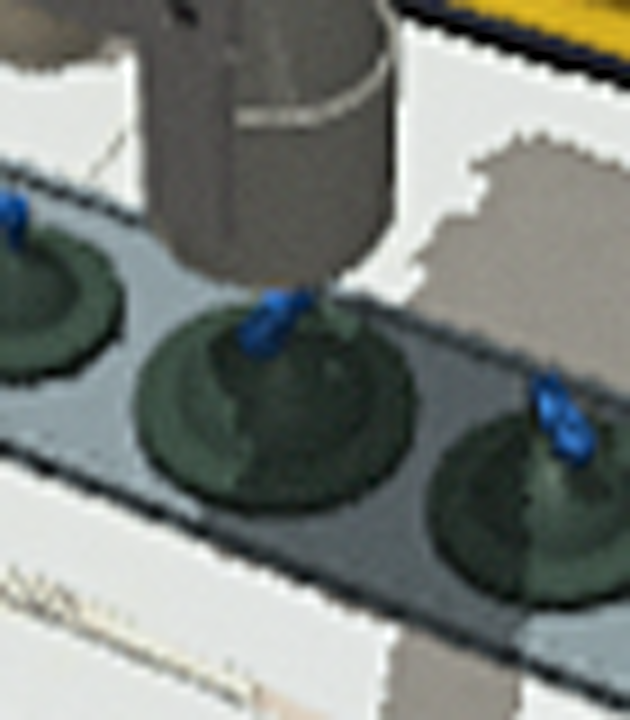

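```bash
python3 -m handwheel '[{"delta_pos":[1.2,0,0],"yaw":0},{"delta_pos":[1.2,15,0],"yaw":0},{"delta_pos":[1.2,30,0],"yaw":0},{"delta_pos":[1.2,42,0],"yaw":0},{"delta_pos":[1.2,50,0],"yaw":0},{"delta_pos":[1.2,56,0],"yaw":0},{"delta_pos":[1.2,60,0],"yaw":0},{"delta_pos":[1.2,60,0],"yaw":0},{"delta_pos":[1.2,60,0],"yaw":0},{"delta_pos":[1.2,60,0],"yaw":0}]'; python3 snap.py h61b 270 205 40
```

```text
time: 6.75
tool_pos: [0.5966, 0.2528, 0.0414]
ee_rot: [-1.57, -0.002, -0.0]
wrist_force: [-0.5, -0.1, -2.2]
width: 0.0632
6.75 [0.5966 0.2528 0.0414] [-1.5703e+00 -1.5000e-03 -0.0000e+00] 0.06323642645426712
```

View pics/h61b.png

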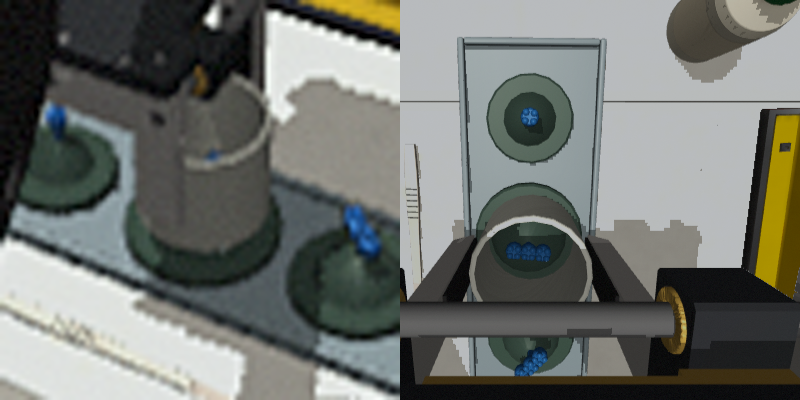

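```bash
python3 -m handwheel '[{"delta_pos":[-1,0,0],"yaw":0},{"delta_pos":[-1,2,0],"yaw":0},{"delta_pos":[-1,4,0],"yaw":0},{"delta_pos":[-1,5.5,0],"yaw":0},{"delta_pos":[-1,6.5,0],"yaw":0},{"delta_pos":[-1,6.5,0],"yaw":0},{"delta_pos":[-1,6.5,0],"yaw":0}]';  python3 -m handwheel '[{"delta_pos":[0,0.7,0],"yaw":0},{"delta_pos":[0,0.7,0],"yaw":0}]';python3 -m handwheel '[{"delta_pos":[0,0.7,0],"yaw":0},{"delta_pos":[0,0.7,0],"yaw":0}]'
```

```text
time: 7.6
tool_pos: [0.5951, 0.2526, 0.0339]
ee_rot: [-1.571, 0.0, -0.0]
wrist_force: [-0.5, -0.1, -1.4]
width: 0.0629
time: 7.8
tool_pos: [0.5951, 0.2526, 0.0333]
ee_rot: [-1.571, -0.0, 0.0]
wrist_force: [-0.0, -0.1, -2.8]
width: 0.063
time: 8.0
tool_pos: [0.5952, 0.2527, 0.0327]
ee_rot: [-1.571, -0.0, -0.0]
wrist_force: [0.2, 0.3, -1.4]
width: 0.0625
```

```bash
python3 -m handwheel '[{"delta_pos":[0,0.5,0],"yaw":0},{"delta_pos":[0,0.5,0],"yaw":0}]'; python3 -m handwheel '[{"delta_pos":[0,0.5,0],"yaw":0},{"delta_pos":[0,0.5,0],"yaw":0}]'; python3 snap.py h61c 270 205 40
```

```text
time: 8.2
tool_pos: [0.5952, 0.2527, 0.0326]
ee_rot: [-1.571, -0.0, -0.0]
wrist_force: [-0.6, -0.3, 0.5]
width: 0.0631
time: 8.4
tool_pos: [0.5953, 0.2527, 0.0324]
ee_rot: [-1.571, -0.001, -0.0]
wrist_force: [-0.8, -0.5, 4.2]
width: 0.0631
8.4 [0.5953 0.2527 0.0324] [-1.5705e+00 -6.0000e-04 -0.0000e+00] 0.06312129125669115
```

View pics/h61c.png

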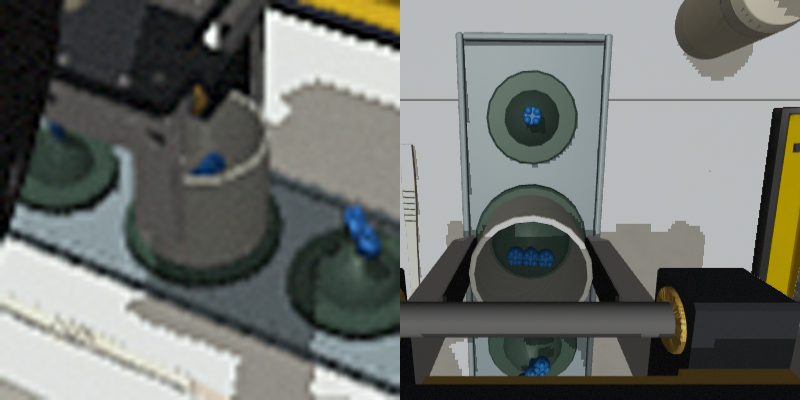

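```bash
python3 -m handwheel '[{"delta_pos":[0,0,0],"yaw":0},{"delta_pos":[0,0,0],"yaw":0},{"delta_pos":[0,0,0],"yaw":0},{"delta_pos":[0,0,0],"yaw":0},{"delta_pos":[0,0,0],"yaw":0},{"delta_pos":[0,-10,0],"yaw":0},{"delta_pos":[0,-30,0],"yaw":0},{"delta_pos":[0,-55,0],"yaw":0},{"delta_pos":[0,-75,0],"yaw":0},{"delta_pos":[0,-80,0],"yaw":0},{"delta_pos":[0,-80,0],"yaw":0}]' 0;  python3 snap.py p61 270 205 40
```

```text
time: 9.65
tool_pos: [0.5959, 0.2529, 0.1133]
ee_rot: [-1.57, -0.003, -0.0]
wrist_force: [0.6, 0.0, -0.6]
width: 0.0941
9.65 [0.5959 0.2529 0.1133] [-1.5698 -0.003  -0.    ] 0.09406495545350996
```

View pics/p61.png

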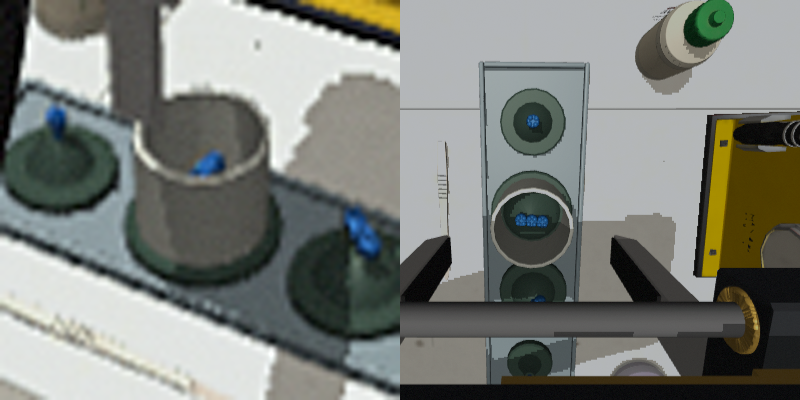

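```bash
python3 -m handwheel '[{"delta_pos":[-20,0,15],"yaw":0},{"delta_pos":[-50,0,40],"yaw":0},{"delta_pos":[-85,0,67],"yaw":0},{"delta_pos":[-120,0,94],"yaw":0},{"delta_pos":[-145,0,114],"yaw":0},{"delta_pos":[-158,0,124.5],"yaw":0},{"delta_pos":[-158,10,124.5],"yaw":0},{"delta_pos":[-158,30,124.5],"yaw":0},{"delta_pos":[-158,55,124.5],"yaw":0},{"delta_pos":[-158,72,124.5],"yaw":0},{"delta_pos":[-158,79,124.5],"yaw":0},{"delta_pos":[-158,79,124.5],"yaw":0}]' 0; python3 snap.py g52 180 218 40
```

```text
time: 11.0
tool_pos: [0.4371, 0.3755, 0.0303]
ee_rot: [-1.573, 0.003, -0.002]
wrist_force: [-0.4, 0.2, -0.7]
width: 0.0938
11.0 [0.4371 0.3755 0.0303] [-1.5734  0.0029 -0.0016] 0.09375589693863555
```

View pics/g52.png

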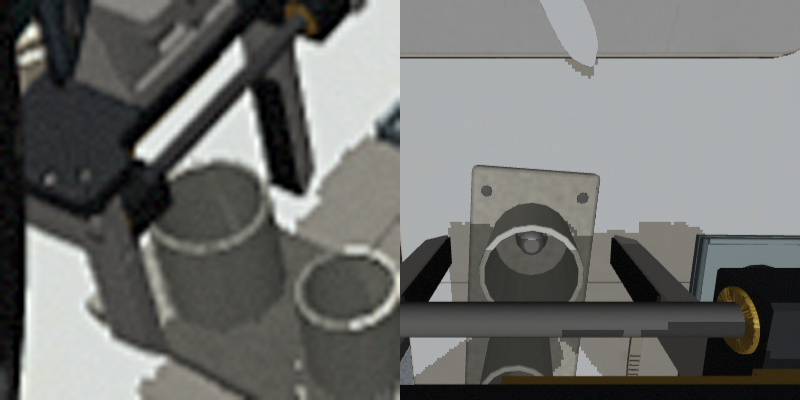

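```bash
python3 -m handwheel '[{"delta_pos":[0,-1,0],"yaw":0},{"delta_pos":[0,-1,0],"yaw":0},{"delta_pos":[0,-1,0],"yaw":0}]'
```

```text
time: 11.45
tool_pos: [0.4375, 0.3774, 0.0344]
ee_rot: [-1.57, -0.001, 0.0]
wrist_force: [-0.2, 0.1, 1.5]
width: 0.0941
```

```bash
python3 -m handwheel '[{"delta_pos":[0,0,0],"yaw":0},{"delta_pos":[0,0,0],"yaw":0},{"delta_pos":[0,0,0],"yaw":0},{"delta_pos":[0,0,0],"yaw":0},{"delta_pos":[0,0,0],"yaw":0},{"delta_pos":[0,0,0],"yaw":0},{"delta_pos":[0,0,0],"yaw":0},{"delta_pos":[0,0,0],"yaw":0},{"delta_pos":[0,0,0],"yaw":0},{"delta_pos":[0,0,0],"yaw":0}]' 255; python3 -m handwheel '[{"delta_pos":[0,-10,0],"yaw":0},{"delta_pos":[0,-30,0],"yaw":0},{"delta_pos":[0,-55,0],"yaw":0},{"delta_pos":[0,-75,0],"yaw":0},{"delta_pos":[0,-80,0],"yaw":0},{"delta_pos":[0,-80,0],"yaw":0},{"delta_pos":[0,-80,0],"yaw":0}]'
```

```text
time: 12.45
tool_pos: [0.4371, 0.3771, 0.0336]
ee_rot: [-1.571, -0.0, -0.0]
wrist_force: [0.4, -0.1, 0.7]
width: 0.0517
time: 13.15
tool_pos: [0.4365, 0.3767, 0.1125]
ee_rot: [-1.572, 0.002, -0.0]
wrist_force: [-0.3, -0.7, -1.4]
width: 0.052
```

```bash
python3 -m handwheel '[{"delta_pos":[12,0,-15],"yaw":0},{"delta_pos":[35,0,-45],"yaw":0},{"delta_pos":[63,0,-80],"yaw":0},{"delta_pos":[92,0,-117],"yaw":0},{"delta_pos":[118,0,-150],"yaw":0},{"delta_pos":[140,0,-178],"yaw":0},{"delta_pos":[154,0,-196],"yaw":0},{"delta_pos":[159.5,0,-202.5],"yaw":0},{"delta_pos":[159.5,0,-202.5],"yaw":0},{"delta_pos":[159.5,0,-202.5],"yaw":0},{"delta_pos":[159.5,0,-202.5],"yaw":0},{"delta_pos":[159.5,0,-202.5],"yaw":0}]'; python3 snap.py h52 302 215 50
```

```text
time: 14.35
tool_pos: [0.5959, 0.1759, 0.1137]
ee_rot: [-1.571, 0.0, 0.002]
wrist_force: [0.2, 0.2, -1.3]
width: 0.052
14.35 [0.5959 0.1759 0.1137] [-1.5705e+00  1.0000e-04  1.8000e-03] 0.0520402501548388
```

View pics/h52.png

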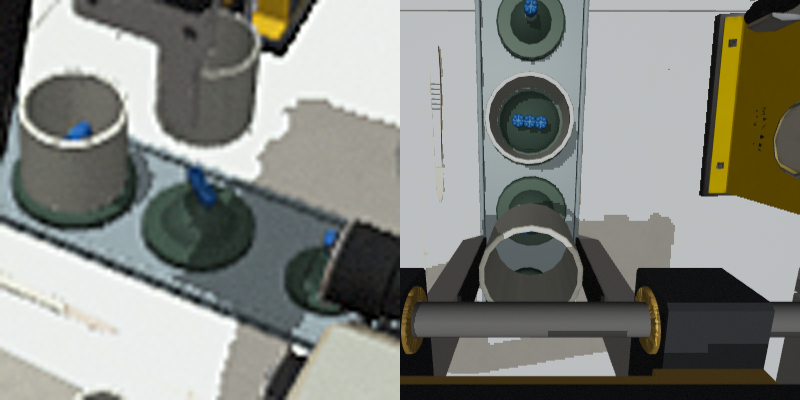

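```bash
python3 - <<'E'
from h import *
import pickle
D=pickle.load(open("h52.pkl","rb"));s=D["scene"]
up(s["image"],280,165,340,245,9,"pics/h52z.png")
for nm,p in [("ringbot",(.5959,.1759,.095)),("flange",(.5965,.1746,.012)),("flange bottom",(.5965,.1746,.004)),("ring top",(.5959,.1759,.147))]:
    u,v=proj(s,p);print(nm,round(u,1),round(v,1),"zoom",round((u-280)*9+4),round((v-165)*9+4))
E
```

```text
ringbot 303.1 193.3 zoom 212 259
flange 301.9 219.9 zoom 201 498
flange bottom 301.7 222.3 zoom 199 519
ring top 304.4 174.8 zoom 224 92
```

View pics/h52z.png

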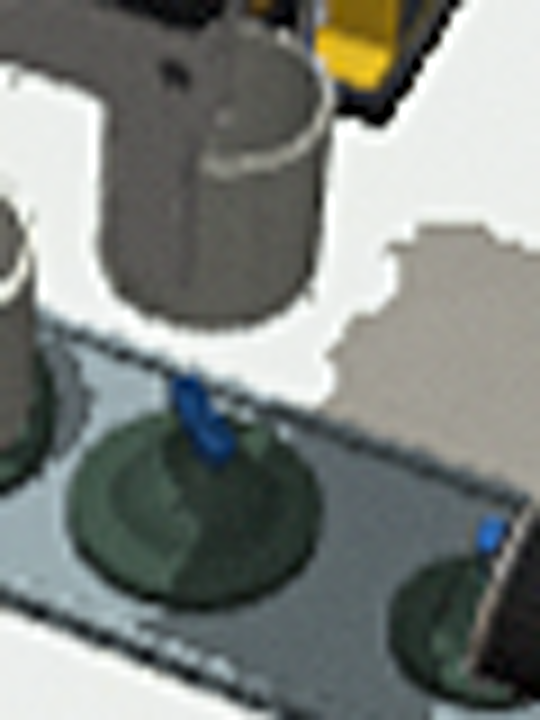

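```bash
python3 -m handwheel '[{"delta_pos":[0,5,0.6],"yaw":0},{"delta_pos":[0,20,0.6],"yaw":0},{"delta_pos":[0,40,0.6],"yaw":0},{"delta_pos":[0,55,0.6],"yaw":0},{"delta_pos":[0,64,0.6],"yaw":0},{"delta_pos":[0,68,0.6],"yaw":0},{"delta_pos":[0,70,0.6],"yaw":0},{"delta_pos":[0,70,0.6],"yaw":0},{"delta_pos":[0,70,0.6],"yaw":0},{"delta_pos":[0,70,0.6],"yaw":0},{"delta_pos":[0,70,0.6],"yaw":0}]'; python3 snap.py h52b 302 215 40
```

```text
time: 15.6
tool_pos: [0.597, 0.1753, 0.0443]
ee_rot: [-1.57, -0.001, 0.0]
wrist_force: [0.3, -0.1, -0.9]
width: 0.0522
15.6 [0.597  0.1753 0.0443] [-1.5705e+00 -1.3000e-03  0.0000e+00] 0.0522122917044235
```

View pics/h52b.png

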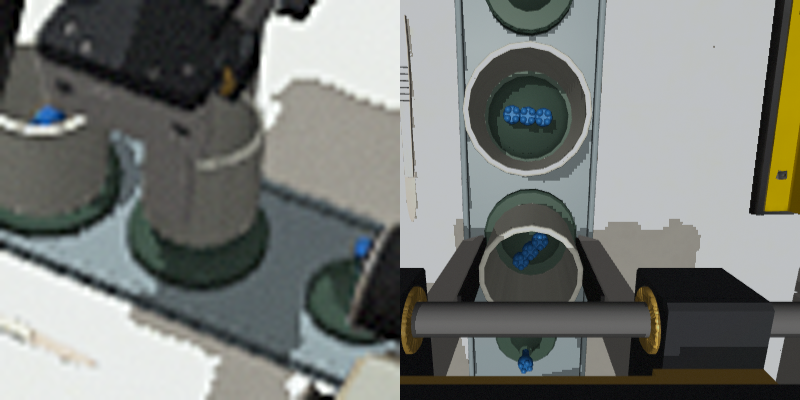

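```bash
python3 - <<'E'
from h import *
import pickle
D=pickle.load(open("h52b.pkl","rb"));s=D["scene"]
up(s["image"],280,195,340,245,12,"pics/h52y.png")
for nm,p in [("ringbot",(.5970,.1753,.0257)),("flange",(.5965,.1753,.012))]:
    u,v=proj(s,p);print(nm,round(u,1),round(v,1),"zoom",round((u-280)*12+6),round((v-195)*12+6))
E
```

```text
ringbot 302.0 215.5 zoom 270 252
flange 301.6 219.8 zoom 265 303
```

View pics/h52y.png

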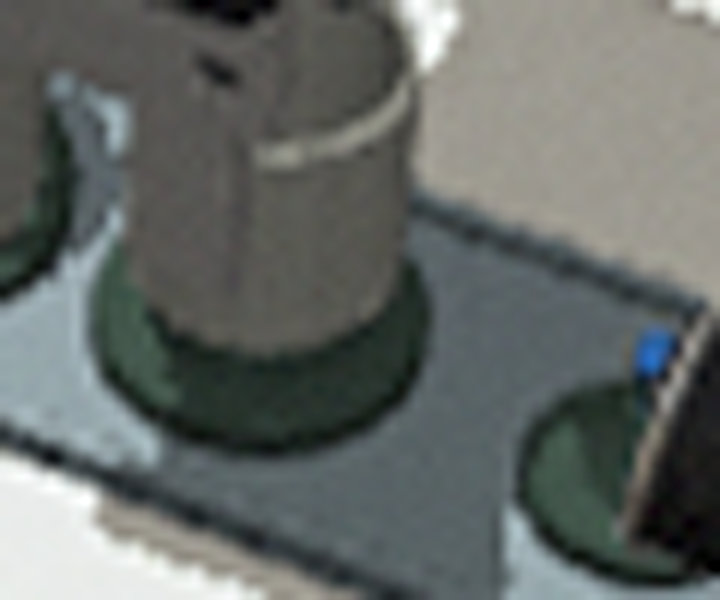

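```bash
python3 -m handwheel '[{"delta_pos":[-0.5,3,0.3],"yaw":0},{"delta_pos":[-0.5,7,0.3],"yaw":0},{"delta_pos":[-0.5,10,0.3],"yaw":0},{"delta_pos":[-0.5,12,0.3],"yaw":0},{"delta_pos":[-0.5,12.5,0.3],"yaw":0},{"delta_pos":[-0.5,12.5,0.3],"yaw":0},{"delta_pos":[-0.5,13,0.3],"yaw":0},{"delta_pos":[-0.5,13,0.3],"yaw":0}]';  python3 -m handwheel '[{"delta_pos":[0,0.7,0],"yaw":0},{"delta_pos":[0,0.7,0],"yaw":0}]';python3 -m handwheel '[{"delta_pos":[0,0.7,0],"yaw":0},{"delta_pos":[0,0.7,0],"yaw":0}]'
```

```text
time: 16.55
tool_pos: [0.5962, 0.1756, 0.0307]
ee_rot: [-1.571, -0.0, -0.0]
wrist_force: [0.4, 0.2, -1.7]
width: 0.0518
time: 16.75
tool_pos: [0.5963, 0.1756, 0.0303]
ee_rot: [-1.571, -0.001, 0.0]
wrist_force: [-0.1, 0.4, 0.1]
width: 0.052
time: 16.95
tool_pos: [0.5964, 0.1756, 0.0302]
ee_rot: [-1.571, -0.001, -0.0]
wrist_force: [-0.9, -0.2, 3.8]
width: 0.0518
```

```bash
python3 -m handwheel '[{"delta_pos":[0,0,0],"yaw":0},{"delta_pos":[0,0,0],"yaw":0},{"delta_pos":[0,0,0],"yaw":0},{"delta_pos":[0,0,0],"yaw":0},{"delta_pos":[0,0,0],"yaw":0},{"delta_pos":[0,-10,0],"yaw":0},{"delta_pos":[0,-30,0],"yaw":0},{"delta_pos":[0,-55,0],"yaw":0},{"delta_pos":[0,-75,0],"yaw":0},{"delta_pos":[0,-80,0],"yaw":0},{"delta_pos":[0,-80,0],"yaw":0},{"delta_pos":[0,-80,0],"yaw":0}]' 0;  python3 snap.py p52 302 215 40
```

```text
time: 18.15
tool_pos: [0.5955, 0.1754, 0.1082]
ee_rot: [-1.571, 0.002, -0.0]
wrist_force: [-0.5, 0.1, -0.1]
width: 0.0937
18.15 [0.5955 0.1754 0.1082] [-1.5711  0.0016 -0.    ] 0.09373888699749082
```

View pics/p52.png

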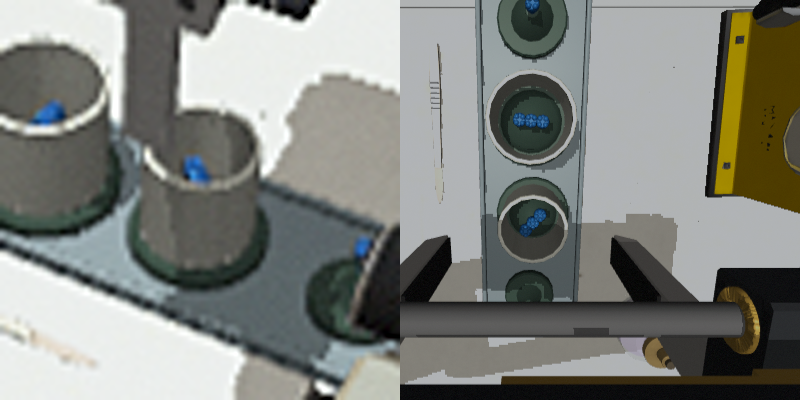

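```bash
python3 -m handwheel '[{"delta_pos":[-20,0,15],"yaw":0},{"delta_pos":[-52,0,40],"yaw":0},{"delta_pos":[-89,0,67],"yaw":0},{"delta_pos":[-125,0,94],"yaw":0},{"delta_pos":[-152,0,115],"yaw":0},{"delta_pos":[-166,0,126.5],"yaw":0},{"delta_pos":[-166,10,126.5],"yaw":0},{"delta_pos":[-166,30,126.5],"yaw":0},{"delta_pos":[-166,55,126.5],"yaw":0},{"delta_pos":[-166,70,126.5],"yaw":0},{"delta_pos":[-166,76,126.5],"yaw":0},{"delta_pos":[-166,76,126.5],"yaw":0}]' 0; python3 -m handwheel '[{"delta_pos":[0,0,0],"yaw":0},{"delta_pos":[0,0,0],"yaw":0},{"delta_pos":[0,0,0],"yaw":0}]' 0;  python3 snap.py g43 210 235 40
```

```text
time: 19.5
tool_pos: [0.4298, 0.3008, 0.0313]
ee_rot: [-1.573, 0.003, -0.001]
wrist_force: [0.3, -0.2, 0.9]
width: 0.094
time: 19.8
tool_pos: [0.4309, 0.3024, 0.0343]
ee_rot: [-1.57, -0.002, -0.0]
wrist_force: [0.4, -0.3, 0.1]
width: 0.0938
19.8 [0.4309 0.3024 0.0343] [-1.5697e+00 -2.0000e-03 -1.0000e-04] 0.09384671369285469
```

View pics/g43.png

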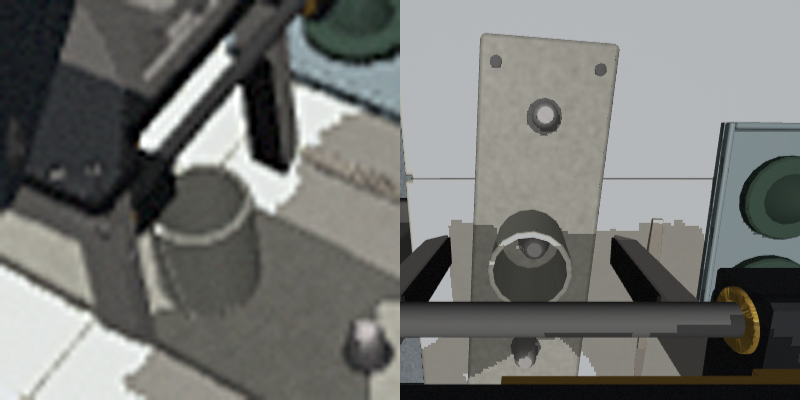

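```bash
python3 -m handwheel '[{"delta_pos":[0,0,0],"yaw":0},{"delta_pos":[0,0,0],"yaw":0},{"delta_pos":[0,0,0],"yaw":0},{"delta_pos":[0,0,0],"yaw":0},{"delta_pos":[0,0,0],"yaw":0},{"delta_pos":[0,0,0],"yaw":0},{"delta_pos":[0,0,0],"yaw":0},{"delta_pos":[0,0,0],"yaw":0},{"delta_pos":[0,0,0],"yaw":0},{"delta_pos":[0,0,0],"yaw":0},{"delta_pos":[0,0,0],"yaw":0}]' 255; python3 -m handwheel '[{"delta_pos":[0,-10,0],"yaw":0},{"delta_pos":[0,-30,0],"yaw":0},{"delta_pos":[0,-55,0],"yaw":0},{"delta_pos":[0,-75,0],"yaw":0},{"delta_pos":[0,-80,0],"yaw":0},{"delta_pos":[0,-80,0],"yaw":0},{"delta_pos":[0,-80,0],"yaw":0}]'
```

```text
time: 21.05
tool_pos: [0.4301, 0.3021, 0.0332]
ee_rot: [-1.571, -0.0, 0.0]
wrist_force: [0.4, 0.3, 0.4]
width: 0.044
time: 21.75
tool_pos: [0.4295, 0.3017, 0.1121]
ee_rot: [-1.572, 0.002, 0.0]
wrist_force: [0.1, 0.9, -2.0]
width: 0.0434
```

```bash
python3 -m handwheel '[{"delta_pos":[20,0,4],"yaw":0},{"delta_pos":[55,0,9],"yaw":0},{"delta_pos":[95,0,15],"yaw":0},{"delta_pos":[130,0,21],"yaw":0},{"delta_pos":[155,0,25],"yaw":0},{"delta_pos":[166,0,27],"yaw":0},{"delta_pos":[166,10,27],"yaw":0},{"delta_pos":[166,20,27],"yaw":0},{"delta_pos":[166,25,27],"yaw":0},{"delta_pos":[166,25,27],"yaw":0},{"delta_pos":[166,25,27],"yaw":0},{"delta_pos":[166,25,27],"yaw":0}]'
python3 snap.py h43 243 195 40;  python3 - <<'E'
from h import *
import pickle
D=pickle.load(open("h43.pkl","rb"));s=D["scene"]
up(s["image"],215,155,265,220,9,"pics/q.png")
cv2.imwrite("pics/h43z.png",np.hstack([cv2.imread("pics/q.png"),cv2.resize(cv2.imread("pics/h43.png")[:,400:],None,fx=.75,fy=.75)[:585] if 0 else cv2.copyMakeBorder(cv2.resize(cv2.imread("pics/h43.png")[:,400:],(350,350)),0,235,0,0,0)]))
for nm,p in [("ringbot",(.5958,.3292,.069)),("flange",(.596,.3292,.012))]:
    u,v=proj(s,p);print(nm,round(u,1),round(v,1),"zoom",round((u-215)*9+4),round((v-155)*9+4))
E
```

```text
time: 22.95
tool_pos: [0.5961, 0.3292, 0.0891]
ee_rot: [-1.57, -0.001, 0.0]
wrist_force: [0.1, -0.2, -0.3]
width: 0.0439
22.95 [0.5961 0.3292 0.0891] [-1.5702e+00 -1.2000e-03  3.0000e-04] 0.043906848524968435
ringbot 240.8 179.2 zoom 236 222
flange 242.2 197.1 zoom 249 383
```

View pics/h43z.png

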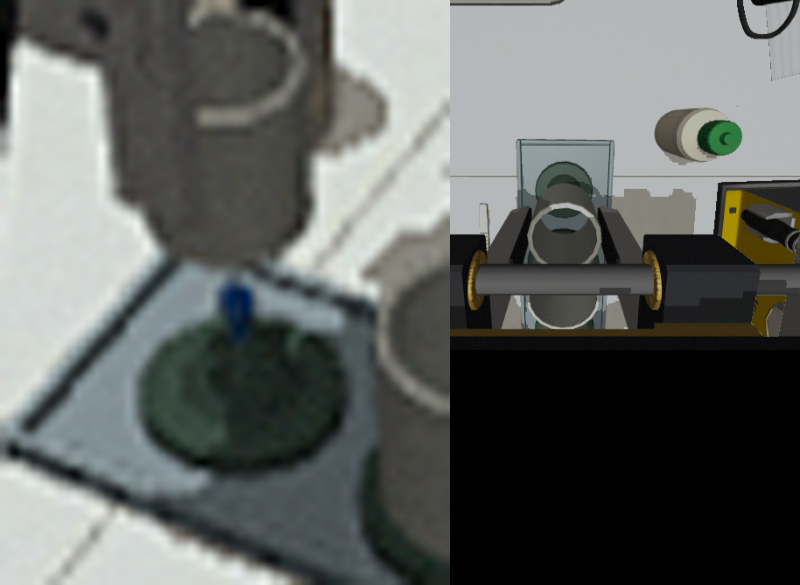

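```bash
python3 -m handwheel '[{"delta_pos":[-0.3,5,-0.7],"yaw":0},{"delta_pos":[-0.3,20,-0.7],"yaw":0},{"delta_pos":[-0.3,35,-0.7],"yaw":0},{"delta_pos":[-0.3,43,-0.7],"yaw":0},{"delta_pos":[-0.3,46,-0.7],"yaw":0},{"delta_pos":[-0.3,46,-0.7],"yaw":0},{"delta_pos":[-0.3,46,-0.7],"yaw":0},{"delta_pos":[-0.3,46,-0.7],"yaw":0},{"delta_pos":[-0.3,46,-0.7],"yaw":0}]'; cat > lk.py <<'E'
import sys,pickle
from h import *
t,u0,v0,x,y,zb,fx,fy=sys.argv[1],*map(float,sys.argv[2:]);u0=int(u0);v0=int(v0)
D=pickle.load(open(t+".pkl","rb"));s=D["scene"]
up(s["image"],u0,v0,u0+45,v0+50,10,"pics/q.png");q=cv2.imread("pics/q.png")
w=cv2.resize(D["wrist"]["image"][150:310,220:340,::-1],(350,467),interpolation=cv2.INTER_CUBIC)
cv2.imwrite(f"pics/{t}z.png",np.hstack([q,cv2.copyMakeBorder(w,0,33,0,0,0)]))
for nm,p in [("ringbot",(x,y,zb)),("flange",(fx,fy,.012))]:
    u,v=proj(s,p);print(nm,"zoom",round((u-u0)*10+5),round((v-v0)*10+5))
E
python3 snap.py h43b 243 195 40; python3 lk.py h43b 220 165 .5958 .3285 .0249 .5958 .3285
```

```text
time: 24.0
tool_pos: [0.5963, 0.3286, 0.0431]
ee_rot: [-1.57, -0.002, 0.0]
wrist_force: [0.2, 1.1, -1.4]
width: 0.044
24.0 [0.5963 0.3286 0.0431] [-1.5701e+00 -1.5000e-03  0.0000e+00] 0.04396522754012148
ringbot zoom 226 288
flange zoom 229 328
```

View pics/h43bz.png

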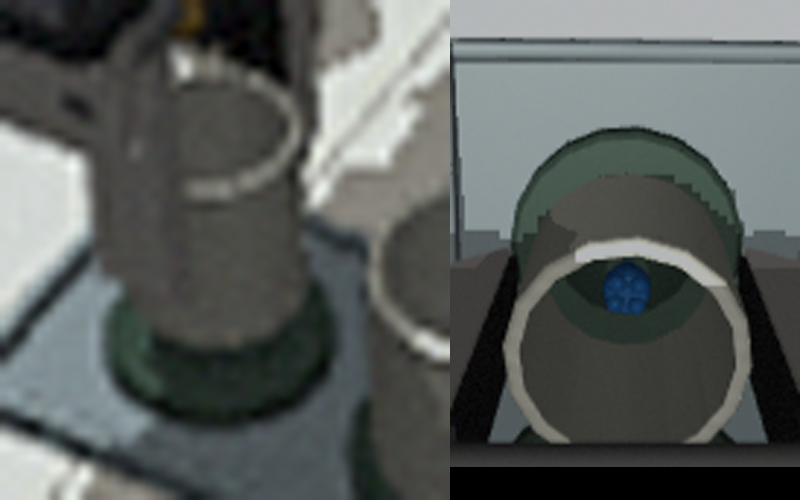

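```bash
python3 -m handwheel '[{"delta_pos":[-0.2,3,0],"yaw":0},{"delta_pos":[-0.2,7,0],"yaw":0},{"delta_pos":[-0.2,10,0],"yaw":0},{"delta_pos":[-0.2,11,0],"yaw":0},{"delta_pos":[-0.2,11.5,0],"yaw":0},{"delta_pos":[-0.2,12,0],"yaw":0},{"delta_pos":[-0.2,12,0],"yaw":0},{"delta_pos":[-0.2,12,0],"yaw":0}]';  python3 -m handwheel '[{"delta_pos":[0,0.7,0],"yaw":0},{"delta_pos":[0,0.7,0],"yaw":0}]';python3 -m handwheel '[{"delta_pos":[0,0.7,0],"yaw":0},{"delta_pos":[0,0.7,0],"yaw":0}]'
```

```text
time: 24.95
tool_pos: [0.5957, 0.3284, 0.0304]
ee_rot: [-1.571, -0.0, -0.0]
wrist_force: [-0.9, 0.0, -0.6]
width: 0.0439
time: 25.15
tool_pos: [0.5958, 0.3284, 0.03]
ee_rot: [-1.57, -0.001, -0.0]
wrist_force: [0.5, 1.0, -0.0]
width: 0.0438
time: 25.35
tool_pos: [0.5958, 0.3285, 0.0298]
ee_rot: [-1.57, -0.001, 0.0]
wrist_force: [-1.2, 0.2, 3.1]
width: 0.0438
```

```bash
python3 -m handwheel '[{"delta_pos":[0,0,0],"yaw":0},{"delta_pos":[0,0,0],"yaw":0},{"delta_pos":[0,0,0],"yaw":0},{"delta_pos":[0,0,0],"yaw":0},{"delta_pos":[0,0,0],"yaw":0},{"delta_pos":[0,-10,0],"yaw":0},{"delta_pos":[0,-30,0],"yaw":0},{"delta_pos":[0,-55,0],"yaw":0},{"delta_pos":[0,-75,0],"yaw":0},{"delta_pos":[0,-80,0],"yaw":0},{"delta_pos":[0,-80,0],"yaw":0},{"delta_pos":[0,-80,0],"yaw":0}]' 0;  python3 snap.py p43 243 195 40; python3 -c "
from bench import robot;print(robot.get_obs()['joint_positions'])"
```

```text
time: 26.55
tool_pos: [0.5951, 0.3281, 0.1077]
ee_rot: [-1.571, 0.002, 0.0]
wrist_force: [-0.3, 0.0, -1.2]
width: 0.094
26.55 [0.5951 0.3281 0.1077] [-1.5714e+00  1.5000e-03  0.0000e+00] 0.09398044876421094
[4.20466954e-01 4.10921229e-01 1.17185435e+00 3.61338624e-05
 1.56190406e+00 4.20440627e-01]
```

View pics/p43.png

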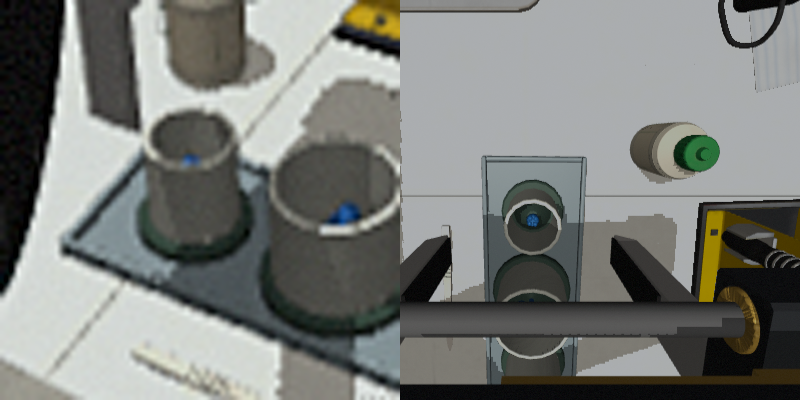

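```bash
python3 -m handwheel '[{"delta_pos":[-20,0,-20],"yaw":0},{"delta_pos":[-50,0,-52],"yaw":0},{"delta_pos":[-84,0,-87],"yaw":0},{"delta_pos":[-118,0,-122],"yaw":0},{"delta_pos":[-148,0,-155],"yaw":0},{"delta_pos":[-166,0,-175],"yaw":0},{"delta_pos":[-172.5,0,-183.5],"yaw":0},{"delta_pos":[-172.5,10,-183.5],"yaw":0},{"delta_pos":[-172.5,20,-183.5],"yaw":0},{"delta_pos":[-172.5,35,-183.5],"yaw":0},{"delta_pos":[-172.5,35,-183.5],"yaw":0},{"delta_pos":[-172.5,35,-183.5],"yaw":0}]' 0; python3 snap.py g34 277 275 45
```

```text
time: 27.9
tool_pos: [0.4231, 0.1454, 0.0728]
ee_rot: [-1.571, 0.002, 0.001]
wrist_force: [-0.1, -0.2, 0.3]
width: 0.0939
27.9 [0.4231 0.1454 0.0728] [-1.571e+00  2.200e-03  8.000e-04] 0.09389740022855488
```

View pics/g34.png

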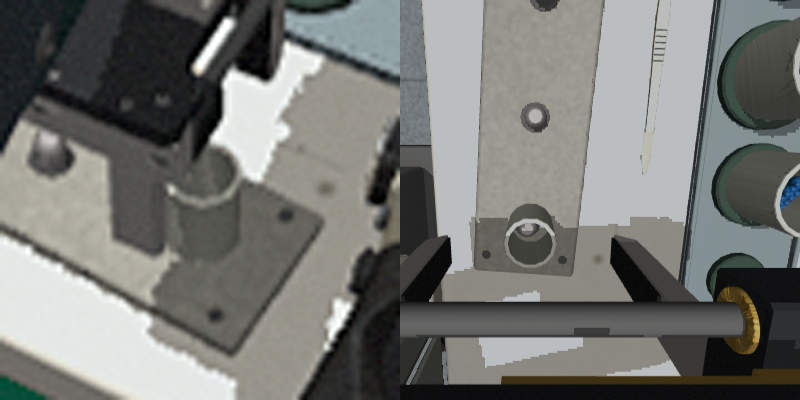

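Ring 34 centred at column ≈530 between the fingers (450/610); descend and grip.

```bash
python3 -m handwheel '[{"delta_pos":[0,12,0],"yaw":0},{"delta_pos":[0,26,0],"yaw":0},{"delta_pos":[0,36,0],"yaw":0},{"delta_pos":[0,41,0],"yaw":0},{"delta_pos":[0,41,0],"yaw":0},{"delta_pos":[0,41,0],"yaw":0},{"delta_pos":[0,41,0],"yaw":0}]' 0; python3 -m handwheel '[{"delta_pos":[0,0,0],"yaw":0},{"delta_pos":[0,0,0],"yaw":0},{"delta_pos":[0,0,0],"yaw":0},{"delta_pos":[0,0,0],"yaw":0},{"delta_pos":[0,0,0],"yaw":0},{"delta_pos":[0,0,0],"yaw":0},{"delta_pos":[0,0,0],"yaw":0},{"delta_pos":[0,0,0],"yaw":0},{"delta_pos":[0,0,0],"yaw":0},{"delta_pos":[0,0,0],"yaw":0},{"delta_pos":[0,0,0],"yaw":0},{"delta_pos":[0,0,0],"yaw":0}]' 255
```

```text
time: 28.75
tool_pos: [0.4237, 0.145, 0.0334]
ee_rot: [-1.57, -0.001, -0.0]
wrist_force: [0.4, 0.6, 0.5]
width: 0.0938
time: 29.95
tool_pos: [0.4231, 0.1449, 0.0328]
ee_rot: [-1.571, -0.0, 0.0]
wrist_force: [0.4, -0.9, 0.1]
width: 0.0338
```

```bash
python3 -m handwheel '[{"delta_pos":[0,-10,0],"yaw":0},{"delta_pos":[0,-30,0],"yaw":0},{"delta_pos":[0,-55,0],"yaw":0},{"delta_pos":[20,-70,0],"yaw":0},{"delta_pos":[50,-75,0],"yaw":0},{"delta_pos":[85,-75,-5],"yaw":0},{"delta_pos":[120,-75,-17],"yaw":0},{"delta_pos":[150,-75,-32],"yaw":0},{"delta_pos":[166,-75,-43],"yaw":0},{"delta_pos":[170,-75,-47.5],"yaw":0},{"delta_pos":[170,-75,-47.5],"yaw":0},{"delta_pos":[170,-75,-47.5],"yaw":0}]'; python3 -m handwheel '[{"delta_pos":[0,10,0],"yaw":0},{"delta_pos":[0,18,0],"yaw":0},{"delta_pos":[0,20,0],"yaw":0},{"delta_pos":[0,20,0],"yaw":0},{"delta_pos":[0,20,0],"yaw":0}]'; python3 snap.py h34 330 215 45;python3 lk.py h34 308 185 .593 .0975 .07 .593 .0975
```

```text
time: 31.15
tool_pos: [0.5923, 0.0979, 0.108]
ee_rot: [-1.57, 0.001, 0.0]
wrist_force: [-0.6, 0.3, -1.1]
width: 0.0335
time: 31.65
tool_pos: [0.593, 0.0975, 0.0878]
ee_rot: [-1.571, 0.0, 0.0]
wrist_force: [-0.2, -0.5, -0.5]
width: 0.0334
31.65 [0.593  0.0975 0.0878] [-1.5707e+00  0.0000e+00  3.0000e-04] 0.033427789602241464
ringbot zoom 287 307
flange zoom 258 488
```

View pics/h34.png

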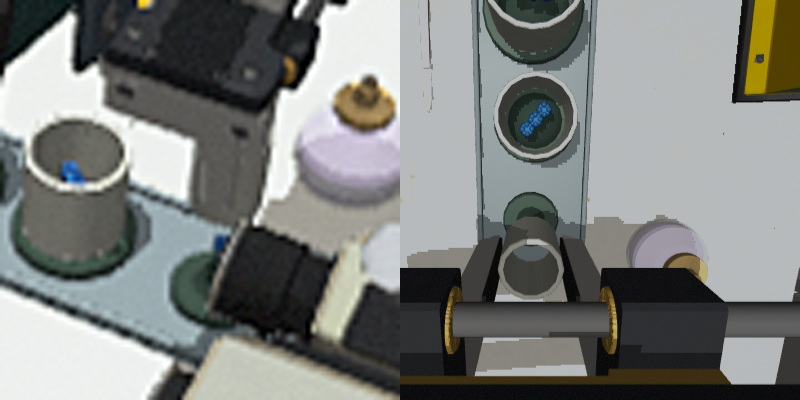

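View pics/h34z.png

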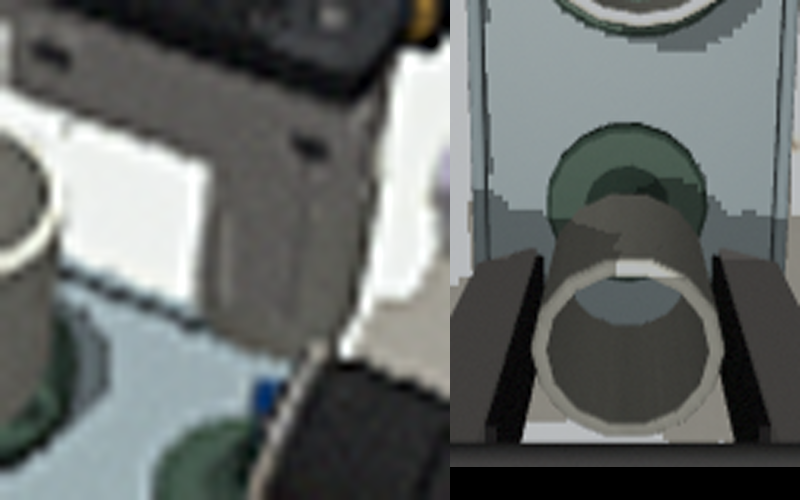

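```bash
python3 - <<'E'
from h import *
import pickle
for t,r,fx,fy in [("h61",36.5,.5952,.2527),("h61b",36.5,.5952,.2527),("h52",32,.5963,.1756),("h52b",32,.5963,.1756),("h43",27.5,.5958,.3285),("h43b",27.5,.5958,.3285),("h34",23,.593,.0975)]:
    s=pickle.load(open(t+".pkl","rb"))["wrist"];im=s["image"].astype(float)
    out=[]
    for c in range(277,288):
        col=im[:,c];gb=col[:,1]-1.04*col[:,2]
        u,v=proj(s,(fx,fy+r/1000,.012));v0=int(v)
        # first row going down, within 12 px of prediction, where green persists
        for k in range(max(v0-14,1),v0+14):
            if (gb[k:k+4]>0).all(): out.append(plane(s,c,k-.5,.012)[1]);break
    print(t,len(out),round(np.median(out)*1000-r,2) if out else None,"expected",fy*1000)
E
```

```text
h61 11 252.17 expected 252.7
h61b 11 252.74 expected 252.7
h52 11 174.55 expected 175.6
h52b 11 175.29 expected 175.6
h43 11 329.51 expected 328.5
h43b 11 329.82 expected 328.5
h34 11 96.57 expected 97.5
```

```bash
python3 -m handwheel '[{"delta_pos":[0.2,5,-0.3],"yaw":0},{"delta_pos":[0.2,20,-0.3],"yaw":0},{"delta_pos":[0.2,35,-0.3],"yaw":0},{"delta_pos":[0.2,43,-0.3],"yaw":0},{"delta_pos":[0.2,45,-0.3],"yaw":0},{"delta_pos":[0.2,45,-0.3],"yaw":0},{"delta_pos":[0.2,45,-0.3],"yaw":0},{"delta_pos":[0.2,45,-0.3],"yaw":0},{"delta_pos":[0.2,45,-0.3],"yaw":0}]'; python3 snap.py h34b 330 215 45;python3 lk.py h34b 308 185 .593 .0975 .025 .593 .0975;  python3 - <<'E'
from h import *
import pickle
for t,r,fx,fy in [("h34b",23,.593,.0972)]:
    s=pickle.load(open(t+".pkl","rb"))["wrist"];im=s["image"].astype(float)
    out=[]
    for c in range(277,288):
        col=im[:,c];gb=col[:,1]-1.04*col[:,2]
        u,v=proj(s,(fx,fy+r/1000,.012));v0=int(v)
        for k in range(max(v0-14,1),v0+14):
            if (gb[k:k+4]>0).all(): out.append(plane(s,c,k-.5,.012)[1]);break
    print(t,len(out),round(np.median(out)*1000-r,2) if out else None,"expected",fy*1000)
E
```

```text
time: 32.7
tool_pos: [0.5938, 0.0971, 0.0436]
ee_rot: [-1.571, -0.001, -0.0]
wrist_force: [-0.2, -0.0, -1.3]
width: 0.0338
32.7 [0.5938 0.0971 0.0436] [-1.5707e+00 -1.5000e-03 -0.0000e+00] 0.03384787145295833
ringbot zoom 264 449
flange zoom 258 488
h34b 11 96.67 expected 97.19999999999999
```

View pics/h34bz.png

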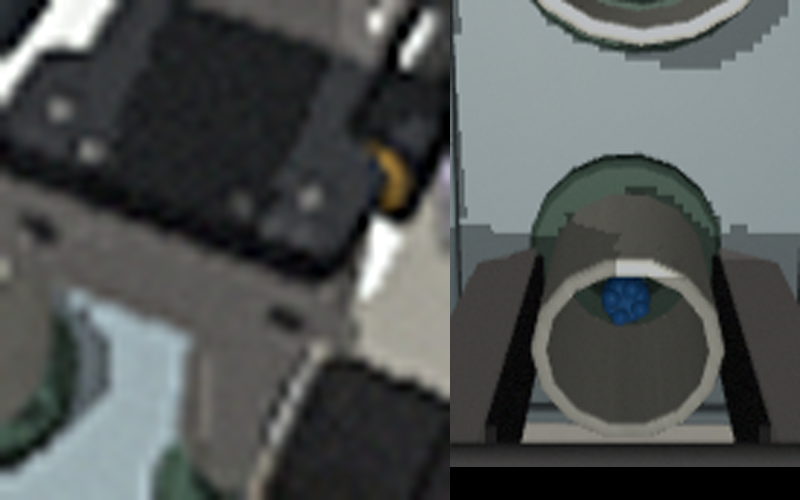

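```bash
python3 -m handwheel '[{"delta_pos":[-0.5,3,0],"yaw":0},{"delta_pos":[-0.5,7,0],"yaw":0},{"delta_pos":[-0.5,10,0],"yaw":0},{"delta_pos":[-0.5,12,0],"yaw":0},{"delta_pos":[-0.5,12.5,0],"yaw":0},{"delta_pos":[-0.5,12.5,0],"yaw":0},{"delta_pos":[-0.5,13,0],"yaw":0},{"delta_pos":[-0.5,13,0],"yaw":0}]';  python3 -m handwheel '[{"delta_pos":[0,0.7,0],"yaw":0},{"delta_pos":[0,0.7,0],"yaw":0}]';python3 -m handwheel '[{"delta_pos":[0,0.7,0],"yaw":0},{"delta_pos":[0,0.7,0],"yaw":0}]'
```

```text
time: 33.65
tool_pos: [0.5929, 0.097, 0.0299]
ee_rot: [-1.571, -0.0, -0.0]
wrist_force: [-0.0, 0.8, -0.2]
width: 0.0334
time: 33.85
tool_pos: [0.593, 0.0971, 0.0296]
ee_rot: [-1.571, -0.001, 0.0]
wrist_force: [-0.5, -0.4, 1.5]
width: 0.0336
time: 34.05
tool_pos: [0.5931, 0.0971, 0.0294]
ee_rot: [-1.571, -0.001, 0.0]
wrist_force: [-2.5, 0.6, 4.2]
width: 0.0337
```

Contact at the expected height; release to about 60 mm and rise.

```bash
python3 -m handwheel '[{"delta_pos":[0,0,0],"yaw":0},{"delta_pos":[0,0,0],"yaw":0},{"delta_pos":[0,0,0],"yaw":0},{"delta_pos":[0,0,0],"yaw":0},{"delta_pos":[0,0,0],"yaw":0},{"delta_pos":[0,-10,0],"yaw":0},{"delta_pos":[0,-30,0],"yaw":0},{"delta_pos":[0,-60,0],"yaw":0},{"delta_pos":[0,-90,0],"yaw":0},{"delta_pos":[0,-110,0],"yaw":0},{"delta_pos":[0,-110,0],"yaw":0},{"delta_pos":[0,-110,0],"yaw":0}]' 90; python3 -m handwheel '[{"delta_pos":[0,-30,10],"yaw":0},{"delta_pos":[0,-60,30],"yaw":0},{"delta_pos":[-10,-90,60],"yaw":0},{"delta_pos":[-30,-110,100],"yaw":0},{"delta_pos":[-60,-110,120],"yaw":0},{"delta_pos":[-80,-110,120],"yaw":0},{"delta_pos":[-80,-110,120],"yaw":0},{"delta_pos":[-80,-110,120],"yaw":0},{"delta_pos":[-80,-110,120],"yaw":0}]' 90;python3 snap.py fin 290 205 60
```

```text
time: 35.25
tool_pos: [0.5929, 0.0971, 0.1387]
ee_rot: [-1.571, -0.001, -0.0]
wrist_force: [-0.6, -0.3, 0.0]
width: 0.0609
time: 36.15
tool_pos: [0.5133, 0.2164, 0.247]
ee_rot: [-1.572, 0.002, -0.001]
wrist_force: [0.4, -0.5, 0.1]
width: 0.0609
36.15 [0.5133 0.2164 0.247 ] [-1.5715e+00  1.7000e-03 -1.1000e-03] 0.06093521810484271
```

View pics/fin.png

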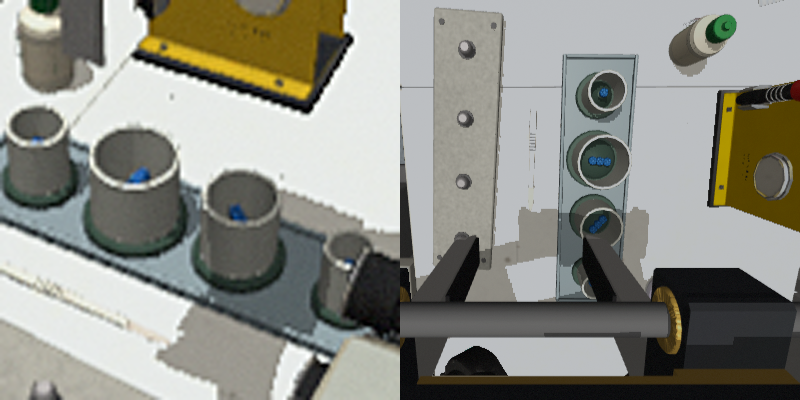

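```bash
python3 -m handwheel '[{"delta_pos":[0,0,-30],"yaw":0},{"delta_pos":[0,0,-60],"yaw":0},{"delta_pos":[0,0,-75],"yaw":0},{"delta_pos":[0,0,-75],"yaw":0},{"delta_pos":[0,0,-75],"yaw":0},{"delta_pos":[0,0,-75],"yaw":0}]';python3 snap.py fin2 290 205 60; python3 - <<'E'
from h import *
import pickle
s=pickle.load(open("fin2.pkl","rb"))["wrist"];up(s["image"],290,0,420,260,3,"pics/q.png");t=pickle.load(open("fin2.pkl","rb"))["top"]
q=cv2.resize(cv2.imread("pics/q.png"),(300,600));up(t["image"],210,160,370,310,3,"pics/r.png");r=cv2.imread("pics/r.png")
cv2.imwrite("pics/f2.png",np.hstack([q,cv2.copyMakeBorder(r,0,600-len(r),0,0,0)]))
E
```

```text
time: 36.9
tool_pos: [0.5129, 0.1429, 0.2483]
ee_rot: [-1.57, 0.0, 0.001]
wrist_force: [0.4, 0.9, 0.2]
width: 0.0608
36.9 [0.5129 0.1429 0.2483] [-1.5701e+00  0.0000e+00  9.0000e-04] 0.0608044980201936
```

View pics/f2.png

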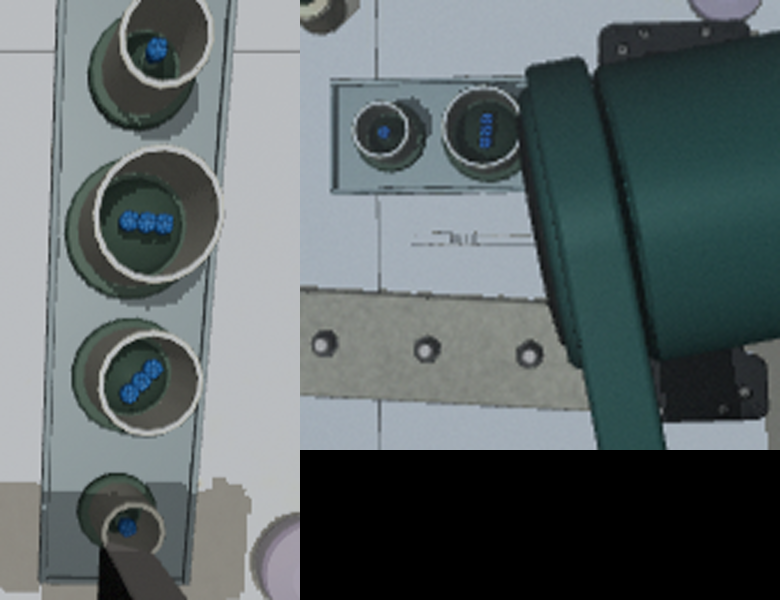

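```bash
python3 -m handwheel '[{"delta_pos":[-15,0,25],"yaw":0},{"delta_pos":[-40,0,65],"yaw":0},{"delta_pos":[-70,0,110],"yaw":0},{"delta_pos":[-100,0,155],"yaw":0},{"delta_pos":[-130,0,200],"yaw":0},{"delta_pos":[-160,0,245],"yaw":0},{"delta_pos":[-190,0,290],"yaw":0},{"delta_pos":[-210,0,320],"yaw":0},{"delta_pos":[-220,0,335],"yaw":0},{"delta_pos":[-220,0,335],"yaw":0},{"delta_pos":[-220,0,335],"yaw":0}]'; python3 snap.py fin3 290 205 60; python3 - <<'E'
from h import *
import pickle
D=pickle.load(open("fin3.pkl","rb"))
a,b=D["top"]["image"],D["scene"]["image"]
up(a,210,140,370,310,2.4,"pics/q.png");up(b,220,140,380,310,2.4,"pics/r.png")
cv2.imwrite("pics/f3.png",np.hstack([cv2.imread("pics/q.png"),cv2.imread("pics/r.png")]))
E
```

```text
time: 38.15
tool_pos: [0.2923, 0.4773, 0.2481]
ee_rot: [-1.572, -0.0, 0.002]
wrist_force: [0.6, -0.1, -0.3]
width: 0.0609
38.15 [0.2923 0.4773 0.2481] [-1.5717e+00 -2.0000e-04  1.7000e-03] 0.060875833893954796
```

View pics/f3.png

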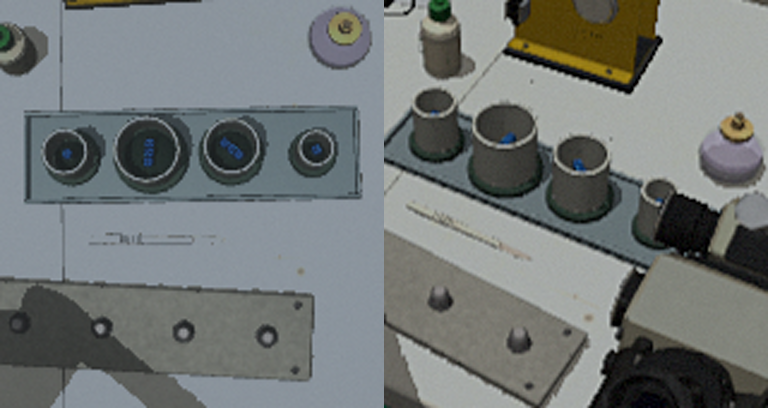

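```bash
python3 - <<'E' | grep -v level | grep -v "scene rim"
from det import *
D=pickle.load(open("fin3.pkl","rb"));T,C=D["top"],D["scene"]
H={"52":.052,"43":.049,"61":.055,"34":.046}
for n,fx,fy in [("43",.5958,.3285),("61",.5952,.2527),("52",.5963,.1756),("34",.593,.097)]:
    r=int(n)/2000-.0015;z=.012+H[n]
    def pr(s):
        u,v=proj(s,(fx,fy,z));Z=np.linalg.norm(np.array([fx,fy,z])-cam(s)[2]);return u,v,r*s["fx"]/Z
    u,v,q=pr(T);e,k=rim(T,u,v-.5,q,110)
    u2,v2,q2=pr(C)
    try:
        f,j=rim(C,u2,v2,q2,100,q2*.74);x,res=tri((T,*e[0]),(C,*f[0]));print(n,"top c",np.round(e[0],1),np.round(e[1],1),"scene",np.round(f[0],1),np.round(f[1],1),"tri",x.round(4),round(res,4),"expect z",z)
    except Exception as ex: print(n,ex)
    print("   plane",plane(T,*e[0],z).round(4))
for nm,a,z in [("burner/bottle before",0,0)]:
    d=cv2.absdiff(S["top"]["image"],T["image"]).max(2)
    print("changed px bottle",(d[145:170,200:222]>40).sum(),"burner",(d[140:168,337:366]>40).sum())
E
```

```text
43 top c [235.9 202.2] [18.4 18.8] scene [240.3 181.5] [12.8 18.3] tri [0.5958 0.3296 0.0617] 0.0012 expect z 0.061
   plane [0.5965 0.3287 0.061 ]
61 top c [269.8 201.5] [26.1 28.1] scene [270.  190.7] [19.6 27.6] tri [0.595  0.2537 0.068 ] 0.0004 expect z 0.067
   plane [0.5953 0.2534 0.067 ]
52 top c [305.8 199.8] [22.  23.5] scene [302.3 203.2] [17.1 23.8] tri [0.5967 0.1757 0.0647] 0.0008 expect z 0.064
   plane [0.5972 0.1749 0.064 ]
34 top c [341.4 201.1] [13.6 14. ] scene [335.1 219. ] [11.2 14.9] tri [0.5925 0.0976 0.0589] 0.0007 expect z 0.057999999999999996
   plane [0.5929 0.0968 0.058 ]
changed px bottle 0 burner 0
```

```bash
python3 -c "
from bench import robot
print(robot.close_job())"
```

```text
the job is handed in; nothing more can be done
None
```

All four rings are on their matching formers, placed in the order 61, 52, 43, 34 mm, and I handed the job in at about 38 s of the 88 s allowed.

**Placing:** Each ring was gripped across the row, lifted clear of its peg, and lined up over its former with the wrist and scene cameras. I then lowered it until about 3–4 N of contact showed within about 0.5 mm of the height worked out for its flange, and released it there.

**Last checks:**
- **Seating:** The final rim heights, measured from two cameras, were 61.7, 68.0, 64.7 and 58.9 mm for the 43, 61, 52 and 34 mm rings. The seated heights should be 61, 67, 64 and 58 mm, so all four read within 1 mm. The pictures show the rings upright on their flanges.
- **Bystanders:** No pixels changed at the green-capped bottle or the spirit burner in the before and after top views.
- **Robot:** At hand-in the gripper was clear of everything.

**Disagreements:** The top and wrist cameras disagreed by 1–2.5 mm in y on where the formers stand. I settled each position while hovering, by comparing the held ring with the flange below it. The microscope partly hid the 34 mm former in the scene camera, so I aligned that ring with the wrist camera and checked it afterwards from the top.

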